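Pack the laundry supplies and count out the pegs

ROBOT

A 6-joint arm with a two-finger parallel gripper is mounted at the origin on the work surface. World frame = base frame: x ahead of the robot, y to its left, z up, the work surface at z = 0. Lengths are in m, angles in rad, forces in N, time in s.
With the tool pointing down it reaches from about 0.4 to 0.825 m from the base axis. Payload 7 kg.
Tool frame: the origin (TCP) lies midway between the tips of the shut fingers; the grasp point (between the pads) lies 19 mm behind it; z points along the fingers, y is the line along which they close (so a half turn about z gives the same grasp; the last joint's range is limited). The gripper opens to 85 mm and grips with 20 to 120 N. Pads are 22 mm wide; open, the fingers measure 114 mm over their backs; the gripper's body (76 mm by 85 mm) begins 54 mm behind the grasp point. The pads swing forward as they close: fully open they stand 13 mm farther back than shut.
Start: joints at [-0.914, 0.359, 0.012, 0, -1.224, -0.288], TCP at [0.243, -0.63, 0.231] pointing down, gripper open.
Joint ranges: [-3.07, 3.07], [-1.43, 2.12], [-1.02, 1.25], [-3.03, 1.67], [-3.05, -0], [-3.03, 3.03]. Speed limits (rad/s): [2.39, 2.39, 3.01, 3.14, 3.14, 3.14].

INTERFACE

Orientations are given as a unit quaternion [x, y, z, w].
In Python, from station import ctrl, snapshot gives the robot as it stands.
- The arm moves only by the tool carry_out, never from a script. Its argument "steps" is text: rows parted by semicolons, each of 4 numbers parted by spaces: the shift along the tool's x, y, z normalised to -1 to 1, where 1 is 20 mm, then the turn about the tool's z normalised to -1 to 1, where 1 is 0.1 rad. In form: dx dy dz spin; .... A call has 1 to 10 rows; each row shifts and turns the commanded pose from where the row before left it, along the tool's axes as they then stand; what a row does not reach is not made up. A row lasts 1/10 s, in which the tool goes at most 50 mm and 8.59 degrees, less where a joint would pass 70% of its speed; a pose out of reach is approached as far as the arm can. A call with a number of a shift or a turn outside -1 to 1 is refused whole. A call with a gripper value outside its range is refused whole. "gripper" is the opening, from -1 (shut) to 1 (fully open), set as the call begins (left out, the last holds). The fingers move at their own pace and stop on an object; "grip_force" is the grip in N (left out, the last holds). Time passes only in rows, so rows that do not move let the fingers close. It gives the time, the measured TCP pose, the force, the opening and the grip force at its end, in the units of the state.
- ctrl.get_state(): the state, without advancing time (a new reading comes with each control period).
- snapshot(name): name is "side" or "top" or "wrist"; returns a dict with "image" (420x560x3 uint8, red, green, blue), "fx", "fy", "cx", "cy" (pixels), "rvec" (rotation vector, rad) and "tvec" (3), from world to camera coordinates, as OpenCV has them; the wrist camera has in their place "hand_eye" (4x4, takes a point from camera to tool coordinates, whose origin is the TCP and whose axes are the flange's). Camera axes: x right, y down, z forward; pixel columns grow to the right and rows downward; lengths in m; the calibration is good to about 2 mm. A picture is of the moment at which its call begins: read the wrist's pose just before it. There is no depth.
- ctrl.hand_in(): hands the job in; it is judged then, once.
The state is a dict: "t": time; "q": joint angles; "joint_velocities": joint speeds; "effort": joint torques, N m; "tool_pos": TCP position; "tool_rot": TCP orientation; "ft_force": force on the tool from outside, world axes, zero at the start; "ft_torque": the same for the moment, N m; "finger_gap": finger opening in m; "grip_force": force on a finger pad.
Only numpy, scipy, OpenCV 4.12 (cv2) and the standard library are available. Lean on these libraries where they do the work, as an engineer would, in place of code of your own. Each camera call takes 0.05 s, during which the arm holds its last target. There are 200 camera calls.

TASK

Pack the laundry kit: stand every tub, jar, can, flask and carton that is on the bench upright on the floor of the plywood crate, side by side so that all fit, and count exactly four clothes pegs into the peg box, leaving the other two pegs lying on the bench. Then shut the peg box's lid fully; do not disturb the iron, the measuring cup or the spray bottle.

Things in the scene. Friction and masses are not known exactly. Their poses are not given: they have to be found in the camera images.
- crate: Low open plywood crate for the supplies, fixed to the bench. Outside 84 mm (its x) by 316 mm (its y) by 50 mm high; walls and floor 6 mm thick, so inside 72 x 304 mm and 44 mm deep. Origin: centre of its underside; the long side runs along its y. It takes up to five supplies in one row along y, with 3 mm or more per gap; they stand well above its walls.
- pegbox: White plastic peg box fixed to the bench, with a hinged grey lid that starts standing open. Outside 135 mm (its x) by 165 mm (its y) by 65 mm high, walls and floor 5 mm. Origin: centre of its underside. Its -x side is the front; the lid is hinged on the +x rim.
- lid (a joint): Angle of the peg box's lid in rad: 0 shut, grows as it opens, about 1.57 standing upright, 1.9 at its stop. The hinge is stiff: the lid stays where it is left and closes with a light push (a few N) on its outer face. The lid is a flat plate 6 mm thick which covers the box (135 x 165 mm).
- lid_hinge (a point): Point on the lid's hinge line, at the middle of the peg box's +x rim, at rim height.
- lid_handle (a point): Middle of the knob on the lid's outer face; the knob stands out about 35 to 45 mm from the lid, 25 mm or so across, on the lid's centre line (peg box y = 0) near its free edge.
- tub: White plastic tub with a lid, 66 mm in diameter and 105 mm tall overall; may be absent. Origin: centre of its underside; z up along its axis. Loose, starts upright on the bench, about 0.3 kg.
- jar: Grey jar with a steel lid, 60 mm in diameter and 112 mm tall overall; may be absent. Origin: centre of its underside; z up along its axis. Loose, starts upright on the bench, about 0.3 kg.
- can: Aluminium spray can with white top, 54 mm in diameter and 145 mm tall overall, straight up to 125 mm, then a 44 mm wide cap; may be absent. Origin: centre of its underside; z up along its axis. Loose, starts upright on the bench, about 0.3 kg.
- flask: Steel flask with a brass cap, 58 mm in diameter and 143 mm tall overall, straight up to 110 mm, then a narrow neck and 38 mm wide cap; may be absent. Origin: centre of its underside; z up along its axis. Loose, starts upright on the bench, about 0.3 kg.
- slim_carton: Slim cardboard carton, 64 mm (its x) by 40 mm (its y) by 138 mm tall; may be absent. Origin: centre of its underside; z up. Loose, starts upright on the bench, about 0.3 kg. Room is counted on its 40 mm side lying along the crate's long side.
- wide_carton: Cardboard carton, 58 mm (its x) by 48 mm (its y) by 108 mm tall; may be absent. Origin: centre of its underside; z up. Loose, starts upright on the bench, about 0.3 kg. Room is counted on its 48 mm side lying along the crate's long side.
- iron: Bystander: clothes iron, 230 x 100 x 140 mm, flat on the bench. Origin: centre of its sole. Not to be moved.
- scoop: Bystander: clear plastic measuring cup, 70 mm across, 50 mm tall. Origin: centre of its underside. Not to be moved.
- sprayer: Bystander: white trigger spray bottle, 72 mm across, 205 mm tall. Origin: centre of its underside. Not to be moved.
- peg1: One of six identical jumbo grey plastic clothes pegs, a rigid piece 95 mm long (its x), 28 mm wide (its y), 18 mm thick (its z), 40 g, lying flat on the bench. Origin: its centre (9 mm above the bench).
- peg2: One of six identical jumbo grey plastic clothes pegs, a rigid piece 95 mm long (its x), 28 mm wide (its y), 18 mm thick (its z), 40 g, lying flat on the bench. Origin: its centre (9 mm above the bench).
- peg3: One of six identical jumbo grey plastic clothes pegs, a rigid piece 95 mm long (its x), 28 mm wide (its y), 18 mm thick (its z), 40 g, lying flat on the bench. Origin: its centre (9 mm above the bench).
- peg4: One of six identical jumbo grey plastic clothes pegs, a rigid piece 95 mm long (its x), 28 mm wide (its y), 18 mm thick (its z), 40 g, lying flat on the bench. Origin: its centre (9 mm above the bench).
- peg5: One of six identical jumbo grey plastic clothes pegs, a rigid piece 95 mm long (its x), 28 mm wide (its y), 18 mm thick (its z), 40 g, lying flat on the bench. Origin: its centre (9 mm above the bench).
- peg6: One of six identical jumbo grey plastic clothes pegs, a rigid piece 95 mm long (its x), 28 mm wide (its y), 18 mm thick (its z), 40 g, lying flat on the bench. Origin: its centre (9 mm above the bench).
Mind the look-alikes: they are no part of the job. Leave any purple or red look-alike of the peg2 alone.

How it is judged:
At the end, for the whole second after the job is handed in: Every supply present stands on the crate's floor, inside its walls, upright within 0.1 rad; exactly four pegs lie inside the peg box, the other two lie on the bench outside the box and the crate; the lid is shut to within 0.06 rad; all at rest (x of tub in the frame of crate between -0.03 and 0.03 m and y of tub in the frame of crate between -0.148 and 0.148 m and z of tub in the frame of crate between 0.002 and 0.012 m and angle between each of tub, jar, can, flask, slim_carton, wide_carton's own z axis and vertical below 0.1 rad and linear speed of each of tub, jar, can, flask, slim_carton, wide_carton, peg1, peg2, peg3, peg4, peg5, peg6 below 0.02 m/s and x of jar in the frame of crate between -0.03 and 0.03 m and y of jar in the frame of crate between -0.148 and 0.148 m and z of jar in the frame of crate between 0.002 and 0.012 m and x of can in the frame of crate between -0.03 and 0.03 m and y of can in the frame of crate between -0.148 and 0.148 m and z of can in the frame of crate between 0.002 and 0.012 m and x of flask in the frame of crate between -0.03 and 0.03 m and y of flask in the frame of crate between -0.148 and 0.148 m and z of flask in the frame of crate between 0.002 and 0.012 m and x of slim_carton in the frame of crate between -0.03 and 0.03 m and y of slim_carton in the frame of crate between -0.148 and 0.148 m and z of slim_carton in the frame of crate between 0.002 and 0.012 m and x of wide_carton in the frame of crate between -0.03 and 0.03 m and y of wide_carton in the frame of crate between -0.148 and 0.148 m and z of wide_carton in the frame of crate between 0.002 and 0.012 m and ((horizontal distance between each of peg1, peg2, peg3, peg4 and pegbox below 0.0735 m and horizontal distance between each of peg5, peg6 and pegbox above 0.0735 m) or (horizontal distance between each of peg1, peg2, peg3, peg5 and pegbox below 0.0735 m and horizontal distance between each of peg4, peg6 and pegbox above 0.0735 m) or (horizontal distance between each of peg1, peg2, peg3, peg6 and pegbox below 0.0735 m and horizontal distance between each of peg4, peg5 and pegbox above 0.0735 m) or (horizontal distance between each of peg1, peg2, peg4, peg5 and pegbox below 0.0735 m and horizontal distance between each of peg3, peg6 and pegbox above 0.0735 m) or (horizontal distance between each of peg1, peg2, peg4, peg6 and pegbox below 0.0735 m and horizontal distance between each of peg3, peg5 and pegbox above 0.0735 m) or (horizontal distance between each of peg1, peg2, peg5, peg6 and pegbox below 0.0735 m and horizontal distance between each of peg3, peg4 and pegbox above 0.0735 m) or (horizontal distance between each of peg1, peg3, peg4, peg5 and pegbox below 0.0735 m and horizontal distance between each of peg2, peg6 and pegbox above 0.0735 m) or (horizontal distance between each of peg1, peg3, peg4, peg6 and pegbox below 0.0735 m and horizontal distance between each of peg2, peg5 and pegbox above 0.0735 m) or (horizontal distance between each of peg1, peg3, peg5, peg6 and pegbox below 0.0735 m and horizontal distance between each of peg2, peg4 and pegbox above 0.0735 m) or (horizontal distance between each of peg1, peg4, peg5, peg6 and pegbox below 0.0735 m and horizontal distance between each of peg2, peg3 and pegbox above 0.0735 m) or (horizontal distance between each of peg1, peg6 and pegbox above 0.0735 m and horizontal distance between each of peg2, peg3, peg4, peg5 and pegbox below 0.0735 m) or (horizontal distance between each of peg1, peg5 and pegbox above 0.0735 m and horizontal distance between each of peg2, peg3, peg4, peg6 and pegbox below 0.0735 m) or (horizontal distance between each of peg1, peg4 and pegbox above 0.0735 m and horizontal distance between each of peg2, peg3, peg5, peg6 and pegbox below 0.0735 m) or (horizontal distance between each of peg1, peg3 and pegbox above 0.0735 m and horizontal distance between each of peg2, peg4, peg5, peg6 and pegbox below 0.0735 m) or (horizontal distance between each of peg1, peg2 and pegbox above 0.0735 m and horizontal distance between each of peg3, peg4, peg5, peg6 and pegbox below 0.0735 m)) and not (x of peg1 in the frame of crate between -0.045 and 0.045 m and y of peg1 in the frame of crate between -0.16 and 0.16 m and z of peg1 in the frame of crate between -0.01 and 0.2 m) and height (world z) of each of peg1, peg2, peg3, peg4, peg5, peg6 below 0.06 m and not (x of peg2 in the frame of crate between -0.045 and 0.045 m and y of peg2 in the frame of crate between -0.16 and 0.16 m and z of peg2 in the frame of crate between -0.01 and 0.2 m) and not (x of peg3 in the frame of crate between -0.045 and 0.045 m and y of peg3 in the frame of crate between -0.16 and 0.16 m and z of peg3 in the frame of crate between -0.01 and 0.2 m) and not (x of peg4 in the frame of crate between -0.045 and 0.045 m and y of peg4 in the frame of crate between -0.16 and 0.16 m and z of peg4 in the frame of crate between -0.01 and 0.2 m) and not (x of peg5 in the frame of crate between -0.045 and 0.045 m and y of peg5 in the frame of crate between -0.16 and 0.16 m and z of peg5 in the frame of crate between -0.01 and 0.2 m) and not (x of peg6 in the frame of crate between -0.045 and 0.045 m and y of peg6 in the frame of crate between -0.16 and 0.16 m and z of peg6 in the frame of crate between -0.01 and 0.2 m) and value of joint lid below 0.06 rad); the robot touches nothing.
It fails at once if the iron is moved more than 30 mm (distance of iron from where it was at the start of the episode above 0.03 m).
It fails at once if the measuring cup is moved more than 30 mm (distance of scoop from where it was at the start of the episode above 0.03 m).
It fails at once if the spray bottle is moved more than 30 mm (distance of sprayer from where it was at the start of the episode above 0.03 m).
Of tub, jar, can, flask, slim_carton, wide_carton only 3 to 5 are there at a start; the rules pass over those that are not, and their reading is None.
At some moment in a run one of peg1, peg2, peg3, peg4, peg5, peg6 may be knocked a few centimetres aside while the robot is not near it.
It also fails if it takes over 200 s, if anything falls off the work surface, if the arm or the gripper's body presses on something with over 40 N, if the wrist force passes 120 N, or if a joint passes its speed limit or range.

## Working session

There is one attempt and no reset: what is moved stays moved. The work goes in short steps, Python scripts to look and compute and a tool call to move; the robot and the scene stay as the last step left them, time stands still between calls to the robot, and variables do not carry over. Pictures are saved under pics/ and viewed, at most 14 in all, crops included, and the job is handed in when it is done.

Besides the shell and the picture viewer there is one more tool, called as name(argument=value, ...) on one line, values as JSON. carry_out: Moves the arm, as the interface text tells. Its arguments: {"type":"object","properties":{"steps":{"type":"string"},"gripper":{"type":"number"},"grip_force":{"type":"number"}},"required":["steps"]}

```bash
ls; mkdir -p pics
cat > h.py <<'E'
import numpy as np, cv2
from scipy.spatial.transform import Rotation as R
from station import ctrl, snapshot
def save(name, fn):
    s=snapshot(name); cv2.imwrite(fn, s["image"][:,:,::-1]); 
    import pickle; pickle.dump(s, open(fn+'.pkl','wb')); return s
E
python3 - <<'E'
from h import *
for n in ("top","side"):
    s=save(n,f"pics/{n}0.png"); print(n,s["fx"],s["cx"],s["cy"],s["rvec"],s["tvec"])
    Rm=cv2.Rodrigues(np.array(s["rvec"]))[0]; print("cam pos",-Rm.T@np.array(s["tvec"]),Rm)
a=cv2.imread("pics/top0.png");
cv2.imwrite("pics/top0b.png",cv2.resize(a,(800,600),interpolation=cv2.INTER_CUBIC))
a=cv2.imread("pics/side0.png");
cv2.imwrite("pics/side0b.png",cv2.resize(a,(800,600),interpolation=cv2.INTER_CUBIC))
st=ctrl.get_state(); print(st)
E
```

```text
pics
top 387.33957143254844 275.73563333296346 214.57945427398957 [ 2.14759091 -2.14943508  0.19729577] [-0.01468485  0.54848315  1.00598991]
cam pos [0.38110304 0.00914983 1.08062105] [[-2.70379689e-03 -9.99731631e-01  2.30077439e-02]
 [-9.87214696e-01 -9.98314526e-04 -1.59393057e-01]
 [ 1.59373249e-01 -2.31445494e-02 -9.86947059e-01]]
side 456.563513571181 276.42846720601466 205.67993028779716 [-0.01243289 -2.78669012  1.4065219 ] [0.54581191 0.08016312 1.24051619]
cam pos [0.5266534  0.95142137 0.81280425] [[-0.99976751 -0.00191784 -0.02147661]
 [ 0.01613901  0.59395742 -0.80433458]
 [ 0.01429878 -0.8044942  -0.59378838]]
{'t': 0.1, 'q': array([-9.13901415e-01,  3.59286461e-01,  1.11387188e-02, -2.81470068e-04,
       -1.22410345e+00, -2.88100120e-01]), 'joint_velocities': array([-0.00031617,  0.00020618,  0.00153064,  0.00123655, -0.00101208,
       -0.00013364]), 'effort': array([-2.05953882e-03, -5.84764016e+01,  2.94107044e+01,  6.95476413e+00,
       -3.24641740e-03, -2.34970059e-05]), 'tool_pos': array([ 0.24313935, -0.62922208,  0.23047576]), 'tool_rot': array([-1.83307024e-01,  9.83055435e-01,  7.07955344e-04, -2.13235212e-04]), 'ft_force': array([ 1.08777231,  0.25216705, -0.41079255]), 'ft_torque': array([-0.03324481, -0.02925755, -0.00273195]), 'grip_force': 0.0, 'finger_gap': 0.08540157776284427}
```

View pics/top0b.png

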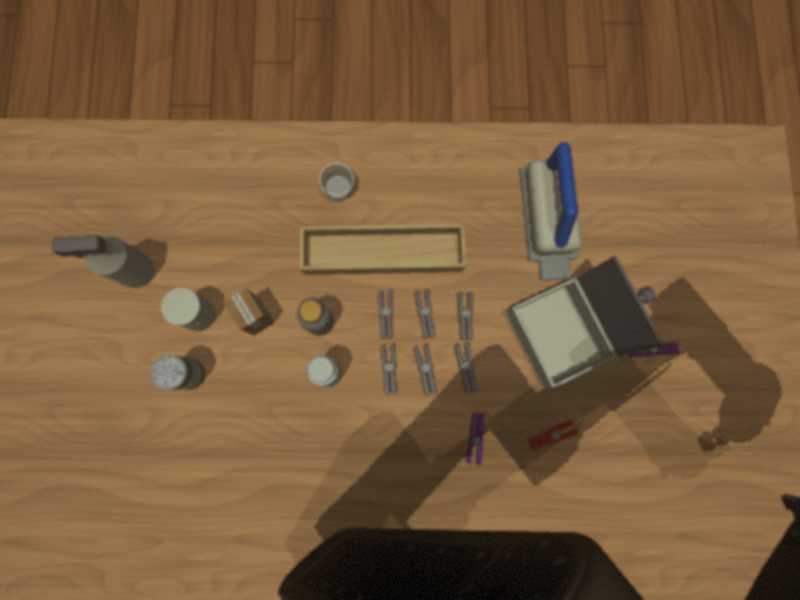

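View pics/side0b.png

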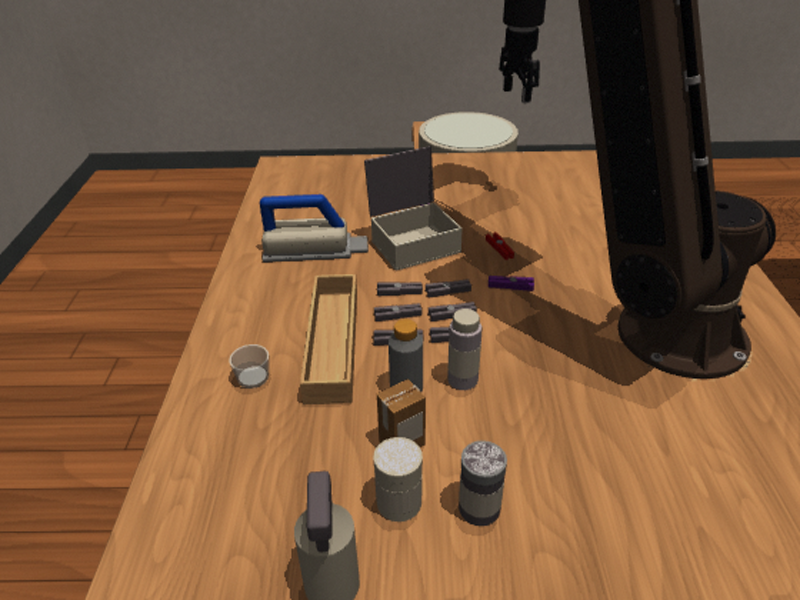

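Top (in 800×600 pixels): tub (182,307), jar (168,371), carton (247,310), flask (312,315), can (322,370), crate (383,249). The six grey pegs sit in two rows at x≈387/425/466. Three look-alikes to leave alone: purple (476,438), purple behind the lid (655,350) and red (553,434). Next I'll enlarge the picture to measure.

Run:
```python
from h import *
def crop(src,c0,c1,r0,r1,k,fn):
    a=cv2.imread(src)[r0:r1,c0:c1]
    a=cv2.convertScaleAbs(a,alpha=1.5,beta=10)
    a=cv2.resize(a,None,fx=k,fy=k,interpolation=cv2.INTER_CUBIC)
    for c in range((c0+19)//20*20,c1,20):
        cv2.line(a,((c-c0)*k,0),((c-c0)*k,6),(0,0,255),1); cv2.putText(a,str(c),((c-c0)*k+2,16),0,.35,(0,0,255),1)
    for r in range((r0+19)//20*20,r1,20):
        cv2.line(a,(0,(r-r0)*k),(6,(r-r0)*k),(0,0,255),1); cv2.putText(a,str(r),(2,(r-r0)*k-2),0,.35,(0,0,255),1)
    cv2.imwrite(fn,a); print(a.shape)
crop("pics/top0.png",95,345,145,285,3,"pics/c1.png")
crop("pics/top0.png",255,485,170,330,3,"pics/c2.png")
crop("pics/side0.png",195,365,185,375,3,"pics/c3.png")
```

```text
(420, 750, 3)
(480, 690, 3)
(570, 510, 3)
```

View pics/c1.png

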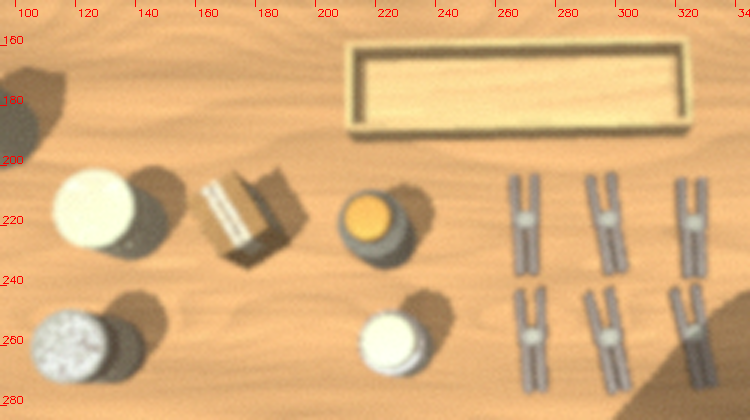

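View pics/c2.png

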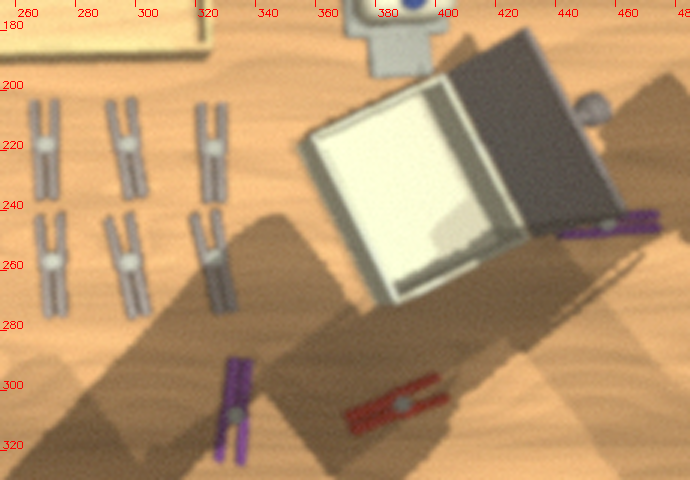

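View pics/c3.png

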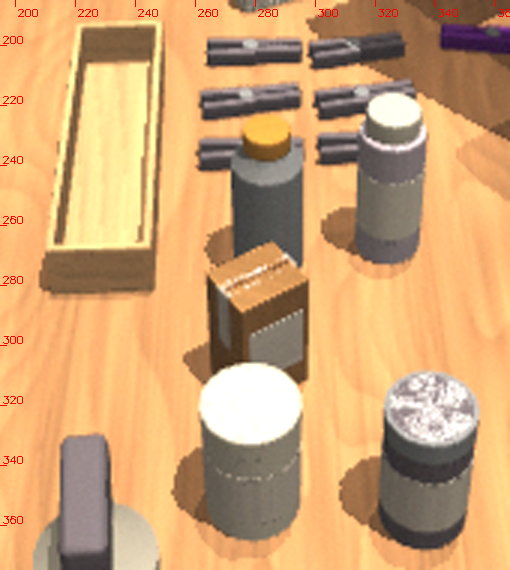

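```bash
cat >> h.py <<'E'
import pickle
def ray(s,u,v):
    Rm=cv2.Rodrigues(np.array(s["rvec"],float))[0]; c=-Rm.T@np.array(s["tvec"],float)
    d=Rm.T@np.array([(u-s["cx"])/s["fx"],(v-s["cy"])/s["fy"],1]); return c,d/np.linalg.norm(d)
def atz(s,u,v,z):
    c,d=ray(s,u,v); return c+d*(z-c[2])/d[2]
def tri(s1,p1,s2,p2):
    c1,d1=ray(s1,*p1);c2,d2=ray(s2,*p2)
    t=np.linalg.lstsq(np.c_[d1,-d2],c2-c1,rcond=None)[0]
    a=c1+t[0]*d1;b=c2+t[1]*d2; return (a+b)/2,np.linalg.norm(a-b)
E
python3 - <<'E'
from h import *
np.set_printoptions(precision=4,suppress=True)
T=pickle.load(open("pics/top0.png.pkl",'rb'));S=pickle.load(open("pics/side0.png.pkl",'rb'))
t=lambda x,y:(x/3+95,y/3+145); b=lambda x,y:(x/3+255,y/3+170); s=lambda x,y:(x/3+195,y/3+185)
for n,p,q,z in [("tub",(94,209),(251,404),.105),("jar",(69,346),(431,409),.112),("flask",(368,218),(268,128),.143),("can",(389,342),(394,112),.145)]:
    print(n,*tri(T,t(*p),S,s(*q)),atz(T,*t(*p),z),atz(S,*s(*q),z))
C=[]
for p,q in zip([(193,190),(229,170),(271,228),(235,247)],[(240,305),(208,283),(272,243),(308,280)]):
    P,e=tri(T,t(*p),S,s(*q)); C.append(P); print("carton",P,e)
for z in (.108,.138):
    print("carton z",z,[atz(T,*t(*p),z)[:2] for p in [(193,190),(229,170),(271,228),(235,247)]],[atz(S,*s(*p),z)[:2] for p in [(240,305),(208,283),(272,243),(308,280)]])
for p in [(344,42),(689,38),(692,128),(348,134)]: print("crate",atz(T,*t(*p),.05))
for p in [(76,27),(163,25),(154,247),(48,250)]: print("crate side",atz(S,*s(*p),.05))
for p in [(302,138),(445,76),(527,232),(393,303)]: print("box",atz(T,*b(*p),.065))
for p,q in [((46,100),(47,198)),((120,100),(137,196)),((211,104),(214,202)),((52,213),(53,316)),((118,218),(138,316)),((206,211),(226,313))]:
    a=atz(T,*b(*p),.015);c=atz(T,*b(*q),.015);d=a-c; print("peg",(a+c)/2,np.linalg.norm(d),"yaw",np.arctan2(d[1],d[0]))
E
```

```text
tub [0.5385 0.3651 0.1027] 0.00023865472901029062 [0.538  0.3643 0.105 ] [0.5386 0.367  0.105 ]
jar [0.4231 0.3764 0.1094] 2.6691999096887845e-05 [0.423  0.3754 0.112 ] [0.4234 0.3786 0.112 ]
flask [0.5246 0.1291 0.1421] 0.0005833929232375056 [0.5247 0.129  0.143 ] [0.5243 0.1302 0.143 ]
can [0.4249 0.1103 0.1409] 0.0007988287280768423 [0.4243 0.1099 0.145 ] [0.4259 0.1154 0.145 ]
carton [0.5499 0.2815 0.1082] 0.007809815625107778
carton [0.5709 0.2535 0.1012] 0.0031101923445493794
carton [0.5225 0.2157 0.1029] 0.0005504722612196084
carton [0.502  0.2472 0.0971] 0.009582661657142473
carton z 0.108 [array([0.5539, 0.2812]), array([0.5711, 0.2517]), array([0.5215, 0.2146]), array([0.5054, 0.2441])] [array([0.5461, 0.2823]), array([0.569 , 0.2606]), array([0.5228, 0.2209]), array([0.4978, 0.259 ])]
carton z 0.138 [array([0.5486, 0.2728]), array([0.5653, 0.2442]), array([0.5172, 0.2083]), array([0.5016, 0.2368])] [array([0.5452, 0.3108]), array([0.5672, 0.29  ]), array([0.523, 0.252]), array([0.499 , 0.2885])]
crate [0.7021 0.1662 0.05  ]
crate [ 0.7073 -0.151   0.05  ]
crate [ 0.6222 -0.1518  0.05  ]
crate [0.6158 0.1605 0.05  ]
crate side [ 0.7094 -0.1441  0.05  ]
crate side [ 0.6245 -0.1451  0.05  ]
crate side [0.6163 0.1634 0.05  ]
crate side [0.7005 0.1651 0.05  ]
box [ 0.5415 -0.228   0.065 ]
box [ 0.5981 -0.3593  0.065 ]
box [ 0.4578 -0.4244  0.065 ]
box [ 0.3961 -0.3024  0.065 ]
peg [ 0.5391 -0.0012  0.015 ] 0.09182702985399877 yaw 0.009544768095449734
peg [ 0.5401 -0.0773  0.015 ] 0.09131006805219763 yaw 0.1622124217269903
peg [ 0.5355 -0.1555  0.015 ] 0.09202911969060128 yaw 0.0070078007650786105
peg [ 0.4326 -0.0067  0.015 ] 0.09350615370623226 yaw 0.008386553627885722
peg [ 0.4302 -0.0756  0.015 ] 0.09071786280219647 yaw 0.19134536675172847
peg [ 0.4347 -0.1563  0.015 ] 0.09437434404807789 yaw 0.17203234986684662
```

```bash
cat >> h.py <<'E'
np.set_printoptions(precision=4,suppress=True)
def psi(st=None):
    st=st or ctrl.get_state(); y=R.from_quat(st["tool_rot"]).as_matrix()[:,1]; return np.arctan2(y[1],y[0])%(2*np.pi)
def plan(*tg):
    """targets (x,y,z,psi): spin first (units), then shift units in tool axes at the new psi"""
    st=ctrl.get_state(); p=np.array(st["tool_pos"]); a=psi(st)
    print("now t",st["t"],p,"psi",round(a,4),"gap",st["finger_gap"],"q1,q6",st["q"][[0,5]])
    for x,y,z,s in tg:
        d=np.array([x,y,z])-p; c=np.array([-np.sin(s),np.cos(s)]); e=np.array([np.cos(s),np.sin(s)])
        print("spin",round((a-s)/.1,2),"dx dy dz",np.round(np.array([d[:2]@c,d[:2]@e,-d[2]])/.02,2)); p=np.array([x,y,z]);a=s
E
python3 - <<'E'
from h import *
plan((.40,-.63,.28,np.pi),(.538,.3655,.28,np.pi),(.538,.3655,.06,np.pi))
E
```

```text
now t 0.1 [ 0.2431 -0.6292  0.2305] psi 1.9395 gap 0.08540157776284427 q1,q6 [-0.9139 -0.2881]
spin -12.02 dx dy dz [ 0.04 -7.84 -2.48]
spin 0.0 dx dy dz [-49.78  -6.9   -0.  ]
spin 0.0 dx dy dz [ 0.  0. 11.]
```

carry_out(steps="0 0 -0.5 -1;0 0 -0.5 -1;0 0 -0.5 -1;0 0 -0.5 -1;0 0 -0.5 -1;0 0 0 -1;0 0 0 -1;0 0 0 -1;0 0 0 -1;0 0 0 -1")

```text
t: 1.1
tool_pos: [0.2432, -0.6294, 0.2807]
tool_rot: [-0.634, 0.773, 0.0, 0.0]
ft_force: [0.5, 0.3, 0.1]
finger_gap: 0.086
grip_force: 0.0
```

carry_out(steps="0 0 0 -1;0 0 0 -1;0 0 0 0")

```text
t: 1.4
tool_pos: [0.2432, -0.6294, 0.2808]
tool_rot: [-0.707, 0.707, 0.0, 0.0]
ft_force: [0.4, 0.7, 0.5]
finger_gap: 0.0856
grip_force: 0.0
```

Run:
```python
from h import *
plan((.40,-.63,.28,np.pi),(.538,.3655,.28,np.pi),(.538,.3655,.06,np.pi))
```

```text
now t 1.4 [ 0.2432 -0.6294  0.2808] psi 3.141 gap 0.08556300261376651 q1,q6 [-0.9139  0.9133]
spin -0.01 dx dy dz [ 0.03 -7.84  0.04]
spin 0.0 dx dy dz [-49.78  -6.9   -0.  ]
spin 0.0 dx dy dz [ 0.  0. 11.]
```

carry_out(steps="-1 -0.9 0 0;-1 -0.9 0 0;-1 -0.9 0 0;-1 -0.9 0 0;-1 -0.9 0 0;-1 -0.9 0 0;-1 -0.9 0 0;-1 -0.9 0 0;-1 -0.9 0 0;-1 -0.9 0 0")

```text
t: 2.4
tool_pos: [0.4243, -0.429, 0.2812]
tool_rot: [-0.705, 0.709, 0.0, 0.0]
ft_force: [0.1, -0.1, 0.3]
finger_gap: 0.0855
grip_force: 0.0
```

carry_out(steps="-1 -0.8 0 0;-1 -0.8 0 0;-1 -0.8 0 0;-1 -0.8 0 0;-1 -0.8 0 0;-1 -0.8 0 0;-1 -0.8 0 0;-1 -0.8 0 0;-1 -0.8 0 0;-1 -0.8 0 0")

```text
t: 3.4
tool_pos: [0.5845, -0.2293, 0.2811]
tool_rot: [-0.705, 0.709, 0.0, -0.0]
ft_force: [0.6, -0.6, -0.5]
finger_gap: 0.0853
grip_force: 0.0
```

carry_out(steps="-1 0 0 0;-1 0 0 0;-1 0 0 0;-1 0 0 0;-1 0 0 0;-1 0 0 0;-1 0 0 0;-1 0 0 0;-1 0 0 0;-1 0 0 0")

```text
t: 4.4
tool_pos: [0.5843, -0.0295, 0.2811]
tool_rot: [-0.705, 0.709, 0.0, -0.0]
ft_force: [0.1, -0.5, -0.1]
finger_gap: 0.0852
grip_force: 0.0
```

carry_out(steps="-1 0 0 0;-1 0 0 0;0 0 0 0")

```text
t: 4.7
tool_pos: [0.5845, 0.0115, 0.2811]
tool_rot: [-0.706, 0.708, 0.0, -0.0]
ft_force: [0.8, 0.4, -0.5]
finger_gap: 0.0851
grip_force: 0.0
```

```bash
cat >> h.py <<'E'
def wrist(fn):
    st=ctrl.get_state(); s=snapshot("wrist"); H=np.array(s["hand_eye"]); T=np.eye(4); T[:3,:3]=R.from_quat(st["tool_rot"]).as_matrix(); T[:3,3]=st["tool_pos"]
    W=np.linalg.inv(T@H); s["rvec"]=cv2.Rodrigues(W[:3,:3])[0].ravel(); s["tvec"]=W[:3,3]
    pickle.dump(s,open(fn+".pkl","wb")); a=s["image"][:,:,::-1]
    cv2.imwrite(fn,cv2.resize(a,(800,600),interpolation=cv2.INTER_CUBIC)); return s
E
python3 - <<'E'
from h import *
s=wrist("pics/w1.png"); print(s["hand_eye"],s["fx"],s["cx"],s["cy"]); plan((.538,.3655,.28,np.pi))
print([atz(s,u,v,0)[:2] for u,v in ((0,0),(559,0),(559,419),(0,419))])
E
```

```text
[[-0.0012 -0.9636 -0.2672  0.0671]
 [ 1.     -0.0015  0.0008 -0.0006]
 [-0.0011 -0.2672  0.9636 -0.1418]
 [ 0.      0.      0.      1.    ]] 338.84232164021967 283.3526096244929 203.58469315415724
now t 4.75 [0.5844 0.0106 0.2811] psi 3.1388 gap 0.0856255009490609 q1,q6 [ 0.3524 -0.3551]
spin -0.03 dx dy dz [-17.74   2.32   0.05]
[array([ 0.898, -0.174]), array([ 0.2776, -0.1716]), array([0.1522, 0.4159]), array([1.0313, 0.4107])]
```

View pics/w1.png

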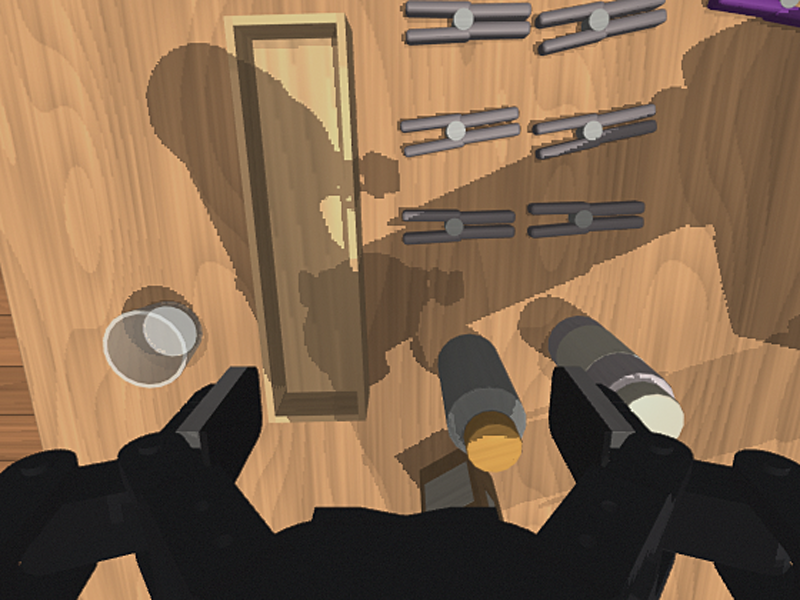

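The wrist view shows the crate's rim corners at (225,17), (348,13), (367,418) and (270,423), and the six grey pegs' pivots. I'll compare these with the earlier numbers.

Run:
```python
from h import *
s=pickle.load(open("pics/w1.png.pkl","rb"))
f=lambda x,y,z:atz(s,x*.7,y*.7,z)
c=[f(x,y,.05)[:2] for x,y in ((225,17),(348,13),(367,418),(270,423))]; print(c,np.mean(c,0))
print("far end mid",(c[0]+c[1])/2,"near end mid",(c[2]+c[3])/2)
print("pegs",[f(x,y,.018)[:2] for x,y in ((455,227),(456,130),(463,19),(584,218),(593,130),(599,20))])
print("flask",f(494,452,.143),"can",f(656,415,.145))
plan((.538,.3655,.28,np.pi),(.538,.3655,.06,np.pi))
```

```text
[array([ 0.7082, -0.1489]), array([ 0.6231, -0.1511]), array([0.6179, 0.1615]), array([0.7019, 0.1659])] [0.6628 0.0068]
far end mid [ 0.6657 -0.15  ] near end mid [0.6599 0.1637]
pegs [array([0.5426, 0.0015]), array([ 0.5436, -0.0757]), array([ 0.5402, -0.1549]), array([ 0.4352, -0.0056]), array([ 0.4346, -0.0753]), array([ 0.438 , -0.1538])]
flask [0.5264 0.1329 0.143 ] can [0.424 0.105 0.145]
now t 4.75 [0.5844 0.0106 0.2811] psi 3.1388 gap 0.0856255009490609 q1,q6 [ 0.3524 -0.3551]
spin -0.03 dx dy dz [-17.74   2.32   0.05]
spin 0.0 dx dy dz [ 0.  0. 11.]
```

carry_out(steps="-1 0.25 0 0;-1 0.25 0 0;-1 0.25 0 0;-1 0.25 0 0;-1 0.25 0 0;-1 0.25 0 0;-1 0.25 0 0;-1 0.25 0 0;-1 0.25 0 0;-1 0.1 0 0", gripper=1, grip_force=40)

```text
t: 5.75
tool_pos: [0.5378, 0.2097, 0.2814]
tool_rot: [-0.706, 0.709, 0.0, -0.0]
ft_force: [1.2, -0.6, 0.4]
finger_gap: 0.0854
grip_force: 0.0
```

carry_out(steps="-1 0 0 0;-1 0 0 0;-1 0 0 0;-1 0 0 0;-1 0 0 0;-1 0 0 0;-1 0 0 0;-0.74 0 0 0;0 0 0 0")

```text
t: 6.65
tool_pos: [0.5381, 0.3667, 0.2806]
tool_rot: [-0.707, 0.707, -0.0, -0.0]
ft_force: [-0.9, -0.5, -1.2]
finger_gap: 0.0854
grip_force: 0.0
```

Run:
```python
from h import *
plan((.538,.3655,.28,np.pi),(.538,.3655,.06,np.pi))
```

```text
now t 6.65 [0.5381 0.3667 0.2806] psi 3.141 gap 0.08543217174335015 q1,q6 [ 0.8971 -0.8977]
spin -0.01 dx dy dz [0.06 0.01 0.03]
spin 0.0 dx dy dz [ 0.  0. 11.]
```

carry_out(steps="0 0 1 0;0 0 1 0;0 0 1 0;0 0 1 0;0 0 1 0;0 0 1 0;0 0 1 0;0 0 1 0;0 0 1 0;0 0 1 0")

```text
t: 7.65
tool_pos: [0.5385, 0.3643, 0.0807]
tool_rot: [-0.706, 0.708, -0.0, 0.0]
ft_force: [0.2, -0.1, 0.5]
finger_gap: 0.0857
grip_force: 0.0
```

carry_out(steps="0 0 0.5 0;0 0 0.5 0;0 0 0 0")

```text
t: 7.95
tool_pos: [0.538, 0.3641, 0.0603]
tool_rot: [-0.706, 0.708, -0.0, -0.001]
ft_force: [-0.0, 0.1, 0.5]
finger_gap: 0.0854
grip_force: 0.0
```

carry_out(steps="0 0 0 0;0 0 0 0;0 0 0 0;0 0 0 0;0 0 0 0;0 0 0 0", gripper=-1)

```text
t: 8.55
tool_pos: [0.539, 0.3651, 0.0625]
tool_rot: [-0.707, 0.708, -0.0, 0.001]
ft_force: [-0.3, -0.1, 6.6]
finger_gap: 0.0652
grip_force: 45.4
```

carry_out(steps="0 0 -0.5 0;0 0 -1 0;0 0 -1 0;0 0 -1 0;0 0 -1 0;0 0 -1 0;0 0 -1 0;0 0 -1 0;0 0 -1 0;0 0 -0.5 0")

```text
t: 9.55
tool_pos: [0.5382, 0.3647, 0.243]
tool_rot: [-0.706, 0.708, 0.0, 0.001]
ft_force: [0.5, 0.5, -3.8]
finger_gap: 0.0651
grip_force: 45.6
```

Run:
```python
from h import *
wrist("pics/w2.png"); ps=np.pi+.018
plan((.6647,.3667,.235,ps),(.6647,-.104,.235,ps),(.6647,-.104,.072,ps))
```

```text
now t 9.6 [0.5386 0.365  0.244 ] psi 3.1398 gap 0.06534797566678614 q1,q6 [ 0.8949 -0.8968]
spin -0.2 dx dy dz [ 0.03 -6.3   0.45]
spin 0.0 dx dy dz [23.53  0.42 -0.  ]
spin 0.0 dx dy dz [0.   0.   8.15]
```

View pics/w2.png

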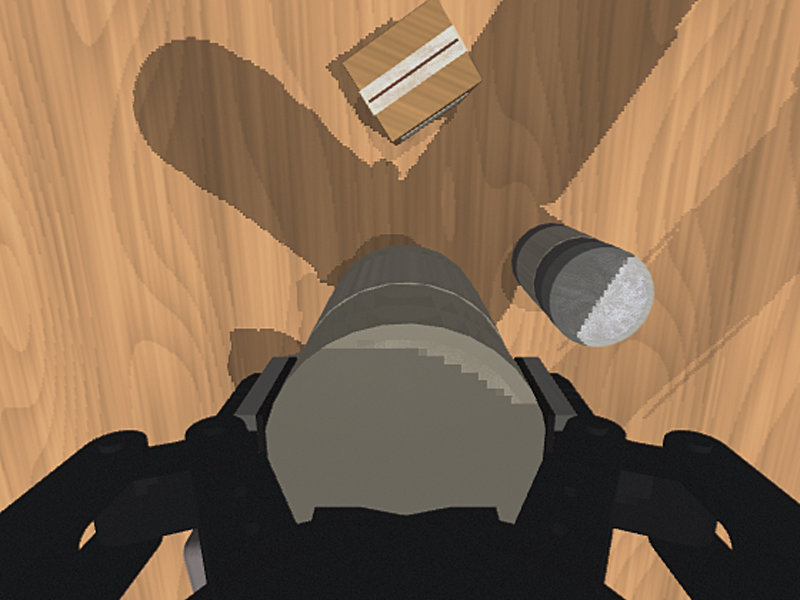

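Tub is held squarely between the pads. The carton's top corners are (345,62), (436,0), (482,80) and (397,143), a ratio of about 0.87, so it is the wide carton.

carry_out(steps="0 -0.9 0 -0.2;0 -0.9 0 0;0 -0.9 0 0;1 -0.9 0 0;1 -0.9 0 0;1 -0.9 0 0;1 -0.47 0 0;1 0 0 0;1 0 0 0;1 0 0 0")

```text
t: 10.6
tool_pos: [0.6574, 0.225, 0.2409]
tool_rot: [0.714, -0.701, -0.0, 0.0]
ft_force: [-0.8, 0.3, -2.8]
finger_gap: 0.0654
grip_force: 46.1
```

carry_out(steps="1 0 0 0;1 0 0 0;1 0 0 0;1 0 0 0;1 0 0 0;1 0 0 0;1 0 0 0;1 0 0 0;1 0 0 0;1 0 0 0")

```text
t: 11.6
tool_pos: [0.6618, 0.0247, 0.2413]
tool_rot: [0.713, -0.701, -0.0, 0.0]
ft_force: [0.3, -1.7, -3.3]
finger_gap: 0.0657
grip_force: 46.1
```

carry_out(steps="1 0 0 0;1 0 0 0;1 0 0 0;1 0 0 0;1 0 0 0;1 0 0 0;0.5 0 0 0;0 0 0 0")

```text
t: 12.4
tool_pos: [0.664, -0.1054, 0.2411]
tool_rot: [0.713, -0.701, -0.0, 0.0]
ft_force: [-0.0, 0.2, -3.6]
finger_gap: 0.0647
grip_force: 46.1
```

Run:
```python
from h import *
ps=np.pi+.018
plan((.6647,-.104,.13,ps),(.6647,-.104,.072,ps))
s=pickle.load(open("pics/w2.png.pkl","rb"))
c=[atz(s,x*.7,y*.7,.108)[:2] for x,y in ((345,62),(436,0),(482,80),(397,143))]; print(c,np.mean(c,0))
d=c[1]-c[0]+c[2]-c[3];e=c[2]-c[1]+c[3]-c[0];print(np.linalg.norm(d)/2,np.arctan2(d[1],d[0]),np.linalg.norm(e)/2,np.arctan2(e[1],e[0]))
print("jar",atz(s,602*.7,297*.7,.112))
```

```text
now t 12.4 [ 0.664  -0.1054  0.2411] psi 3.1578 gap 0.0647007922096659 q1,q6 [ 0.132  -0.1158]
spin -0.02 dx dy dz [-0.07 -0.04  5.56]
spin 0.0 dx dy dz [0.  0.  2.9]
[array([0.5696, 0.2498]), array([0.5223, 0.2211]), array([0.4974, 0.2588]), array([0.5426, 0.2905])] [0.533  0.2551]
0.05527559500777463 -2.562371999830094 0.04700517736969976 2.15473639780479
jar [0.4229 0.3775 0.112 ]
```

carry_out(steps="0 -0.03 1 0;0 0 1 0;0 0 1 0;0 0 1 0;0 0 1 0;0 0 0.5 0;0 0 0.5 0;0 0 0.4 0;0 0 0.4 0;0 0 0.4 0")

```text
t: 13.4
tool_pos: [0.6651, -0.1035, 0.0973]
tool_rot: [0.713, -0.701, 0.0, -0.0]
ft_force: [0.6, -0.3, -4.0]
finger_gap: 0.0653
grip_force: 46.0
```

carry_out(steps="0 0 0.3 0;0 0 0.3 0;0 0 0.3 0;0 0 0.2 0;0 0 0 0")

```text
t: 13.9
tool_pos: [0.6644, -0.1036, 0.0746]
tool_rot: [0.713, -0.701, -0.0, 0.0]
ft_force: [0.6, -0.2, -3.7]
finger_gap: 0.0648
grip_force: 46.0
```

carry_out(steps="0 0 0.1 0;0 0 0.1 0;0 0 0.1 0;0 0 0 0")

```text
t: 14.3
tool_pos: [0.6646, -0.1036, 0.0691]
tool_rot: [0.713, -0.701, -0.0, 0.0]
ft_force: [0.6, -0.4, -2.8]
finger_gap: 0.0652
grip_force: 46.0
```

carry_out(steps="0.1 0 0 0;0.1 0 0 0;0.1 0 0 0;0 0 0 0")

```text
t: 14.7
tool_pos: [0.6649, -0.1099, 0.0694]
tool_rot: [0.713, -0.701, 0.0, -0.0]
ft_force: [-0.1, 0.2, -3.9]
finger_gap: 0.0654
grip_force: 46.0
```

carry_out(steps="0.1 0 0.05 0;0.05 0 0.05 0;0 0 0 0;0 0 0 0")

```text
t: 15.1
tool_pos: [0.6654, -0.1123, 0.0685]
tool_rot: [0.714, -0.701, 0.0, -0.001]
ft_force: [-2.2, 3.0, 5.3]
finger_gap: 0.0651
grip_force: 46.5
```

Run:
```python
from h import *
st=ctrl.get_state(); print(st["tool_pos"],st["ft_force"])
```

```text
[ 0.6654 -0.1123  0.0685] [-2.1736  3.0023  5.3243]
```

carry_out(steps="0 0 0 0;0 0 0 0;0 0 0 0;0 0 0 0;0 0 -0.5 0;0 0 -1 0;0 0 -1 0;0 0 -1 0;0 0 -1 0;0 0 -1 0", gripper=1)

```text
t: 16.1
tool_pos: [0.665, -0.1126, 0.179]
tool_rot: [0.713, -0.701, 0.0, -0.0]
ft_force: [0.3, -0.4, 0.5]
finger_gap: 0.0853
grip_force: 0.0
```

carry_out(steps="-1 0 -1 0;-1 0 -1 0;-1 0 -1 0;-1 0 -1 0;-1 0 -1 0;-1 0.5 0 0;-1 0.5 0 0;-1 0.5 0 0;-1 0.5 0 0;-1 0.5 0 0")

```text
t: 17.1
tool_pos: [0.6108, 0.0872, 0.2782]
tool_rot: [0.713, -0.701, 0.0, -0.0]
ft_force: [-0.0, -1.1, -0.6]
finger_gap: 0.0855
grip_force: 0.0
```

carry_out(steps="-1 0.5 0 0;-1 0.5 0 0;-1 0.8 0 0;-1 0.8 0 0;-1 0.8 0 0;-1 0.8 0 0;-1 0.8 0 0;-1 0.8 0 0;-1 0.8 0 0;-1 0.8 0 0")

```text
t: 18.1
tool_pos: [0.459, 0.2844, 0.2783]
tool_rot: [0.713, -0.701, 0.0, -0.001]
ft_force: [0.1, -0.7, -0.4]
finger_gap: 0.0853
grip_force: 0.0
```

carry_out(steps="-1 0.5 0 0;-1 0.5 0 0;-1 0.5 0 0;-1 0.5 0 0;0 0 0 0")

```text
t: 18.6
tool_pos: [0.4175, 0.3648, 0.278]
tool_rot: [0.714, -0.7, -0.0, -0.0]
ft_force: [0.4, -1.0, -0.6]
finger_gap: 0.0854
grip_force: 0.0
```

Run:
```python
from h import *
ps=np.pi+.018
plan((.423,.3768,.25,ps),(.423,.3768,.065,ps))
wrist("pics/w3.png")
```

```text
now t 18.6 [0.4175 0.3648 0.278 ] psi 3.1616 gap 0.08542114186025052 q1,q6 [ 1.0715 -1.0515]
spin 0.02 dx dy dz [-0.59 -0.29  1.4 ]
spin 0.0 dx dy dz [0.   0.   9.25]
```

View pics/w3.png

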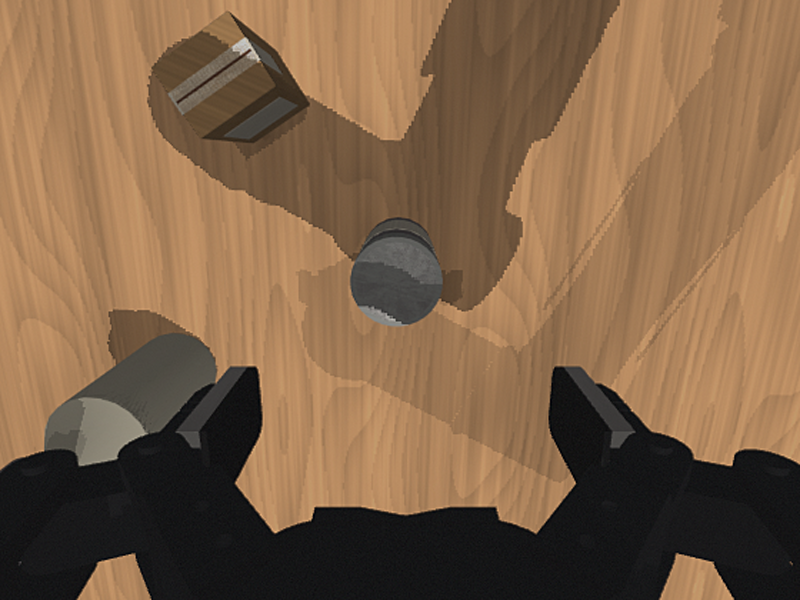

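Run:
```python
from h import *
s=pickle.load(open("pics/w3.png.pkl","rb"))
print("jar",atz(s,396*.7,281*.7,.112), "top-left edge",atz(s,351*.7,281*.7,.112),atz(s,442*.7,281*.7,.112))
c=[atz(s,x*.7,y*.7,.108)[:2] for x,y in ((156,70),(228,11),(263,62),(203,137))]; print(c,np.mean(c,0))
print("sprayer", atz(s,95*.7,430*.7,.15), atz(s,180*.7,350*.7,0))
```

```text
jar [0.4234 0.3766 0.112 ] top-left edge [0.4529 0.3771 0.112 ] [0.3933 0.376  0.112 ]
[array([0.5676, 0.2511]), array([0.5224, 0.219 ]), array([0.5039, 0.2456]), array([0.5432, 0.2886])] [0.5343 0.2511]
sprayer [0.6107 0.467  0.15  ] [0.6251 0.4754 0.    ]
```

carry_out(steps="-0.59 -0.3 0 0;0 0 1 0;0 0 1 0;0 0 1 0;0 0 1 0;0 0 1 0;0 0 1 0;0 0 1 0;0 0 1 0;0 0 1 0")

```text
t: 19.65
tool_pos: [0.425, 0.3749, 0.0968]
tool_rot: [0.713, -0.701, 0.0, -0.0]
ft_force: [0.5, -0.4, -0.2]
finger_gap: 0.0852
grip_force: 0.0
```

carry_out(steps="0 0 0.6 0;0 0 0.6 0;0 0 0.45 0;0 0 0 0")

```text
t: 20.05
tool_pos: [0.4239, 0.3745, 0.0633]
tool_rot: [0.713, -0.701, 0.0, 0.001]
ft_force: [-0.2, 0.2, 0.6]
finger_gap: 0.0852
grip_force: 0.0
```

carry_out(steps="0 0 0 0;0 0 0 0;0 0 0 0;0 0 0 0;0 0 0 0;0 0 0 0", gripper=-1)

```text
t: 20.65
tool_pos: [0.4243, 0.3755, 0.0652]
tool_rot: [0.714, -0.701, -0.0, -0.001]
ft_force: [-2.3, -0.6, 6.9]
finger_gap: 0.059
grip_force: 42.8
```

carry_out(steps="0 0 -0.5 0;0 0 -1 0;0 0 -1 0;0 0 -1 0;0 0 -1 0;0 0 -1 0;0 0 -1 0;0 0 -1 0;0 0 -1 0;0 0 -1 0")

```text
t: 21.65
tool_pos: [0.4237, 0.3745, 0.2553]
tool_rot: [0.713, -0.701, -0.0, 0.0]
ft_force: [0.1, 2.2, -1.8]
finger_gap: 0.0593
grip_force: 43.7
```

Run:
```python
from h import *
ps=np.pi+.018
plan((.663,-.040,.25,ps),(.663,-.040,.08,ps))
```

```text
now t 21.65 [0.4237 0.3745 0.2553] psi 3.1594 gap 0.059315248189292465 q1,q6 [ 1.0697 -1.0517]
spin -0.0 dx dy dz [ 20.94 -11.59   0.26]
spin 0.0 dx dy dz [0.  0.  8.5]
```

carry_out(steps="1 -0.9 0 0;1 -0.9 0 0;1 -0.9 0 0;1 -0.9 0 0;1 -0.9 0 0;1 -0.9 0 0;1 -0.9 0 0;1 -0.9 0 0;1 -0.9 0 0;1 -0.9 0 0")

```text
t: 22.65
tool_pos: [0.6079, 0.1772, 0.2544]
tool_rot: [0.713, -0.701, -0.0, 0.0]
ft_force: [1.0, 0.5, -2.7]
finger_gap: 0.0591
grip_force: 43.8
```

carry_out(steps="1 -0.9 0 0;1 -0.9 0 0;1 -0.7 0 0;1 0 0 0;1 0 0 0;1 0 0 0;1 0 0 0;1 0 0 0;1 0 0 0;1 0 0 0")

```text
t: 23.65
tool_pos: [0.6608, -0.0222, 0.2548]
tool_rot: [0.714, -0.701, 0.0, -0.0]
ft_force: [0.3, -0.3, -2.7]
finger_gap: 0.0596
grip_force: 44.0
```

carry_out(steps="0.94 -0.05 0 0;0 0 0 0")

```text
t: 23.85
tool_pos: [0.6623, -0.0423, 0.2546]
tool_rot: [0.713, -0.701, 0.0, 0.0]
ft_force: [-0.0, -0.7, -2.2]
finger_gap: 0.0591
grip_force: 43.9
```

carry_out(steps="0 0 1 0;0 0 1 0;0 0 1 0;0 0 1 0;0 0 1 0;0 0 1 0;0 0 0.7 0;0 0 0.6 0;0 0 0.6 0;0 0 0.3 0")

```text
t: 24.85
tool_pos: [0.6623, -0.0396, 0.0893]
tool_rot: [0.713, -0.701, -0.0, 0.0]
ft_force: [-0.2, -0.4, -2.8]
finger_gap: 0.0591
grip_force: 44.0
```

Run:
```python
from h import *
ps=np.pi+.018
plan((.6637,-.048,.0715,ps)); print(ctrl.get_state()["ft_force"])
```

```text
now t 24.85 [ 0.6623 -0.0396  0.0893] psi 3.1596 gap 0.05907479038813685 q1,q6 [ 0.2335 -0.2154]
spin -0.0 dx dy dz [ 0.42 -0.06  0.89]
[-0.2033 -0.4486 -2.7827]
```

carry_out(steps="0 -0.05 0.3 0;0 0 0.3 0;0 0 0.25 0;0 0 0 0")

```text
t: 25.25
tool_pos: [0.6632, -0.0396, 0.0726]
tool_rot: [0.713, -0.701, -0.0, 0.0]
ft_force: [0.3, -0.5, -2.7]
finger_gap: 0.0596
grip_force: 44.0
```

carry_out(steps="0.1 0 0 0;0.1 0 0 0;0.1 0 0 0;0.1 0 0 0;0 0 0 0")

```text
t: 25.75
tool_pos: [0.6638, -0.0479, 0.0735]
tool_rot: [0.713, -0.701, 0.0, -0.0]
ft_force: [0.5, 0.3, -1.8]
finger_gap: 0.0592
grip_force: 44.0
```

carry_out(steps="0 0 0.1 0;0.1 0 0.05 0;0.1 0 0 0;0 0 0 0;0 0 0 0")

```text
t: 26.25
tool_pos: [0.6645, -0.0511, 0.0712]
tool_rot: [0.714, -0.701, 0.0, -0.001]
ft_force: [-2.3, 3.9, 6.7]
finger_gap: 0.0594
grip_force: 44.4
```

carry_out(steps="0 0 0 0;0 0 0 0;0 0 0 0;0 0 0 0;0 0 -0.5 0;0 0 -1 0;0 0 -1 0;0 0 -1 0;0 0 -1 0;0 0 -1 0", gripper=1)

```text
t: 27.25
tool_pos: [0.6638, -0.0517, 0.182]
tool_rot: [0.713, -0.701, 0.0, -0.0]
ft_force: [0.7, -0.0, -0.5]
finger_gap: 0.0852
grip_force: 0.0
```

carry_out(steps="0 0 -1 -1;0 0 -1 -1;0 0 -1 -1;0 0 -1 -1;0 0 0 -1;0 0 0 -0.9;0 0 0 0")

```text
t: 27.95
tool_pos: [0.6638, -0.0516, 0.2613]
tool_rot: [0.887, -0.462, 0.0, -0.0]
ft_force: [0.2, -0.6, -0.9]
finger_gap: 0.0854
grip_force: 0.0
```

Run:
```python
from h import *
ps=np.pi+.61
plan((.535,.251,.25,ps),(.535,.251,.063,ps))
s=save("top","pics/top1.png")
```

```text
now t 27.95 [ 0.6638 -0.0516  0.2613] psi 3.7509 gap 0.08543583095219884 q1,q6 [0.2147 0.3946]
spin -0.01 dx dy dz [-16.09  -3.39   0.56]
spin 0.0 dx dy dz [0.   0.   9.35]
```

Moving over to the carton, with one look before I descend.

carry_out(steps="-1 -0.2 0 0;-1 -0.2 0 0;-1 -0.2 0 0;-1 -0.2 0 0;-1 -0.2 0 0;-1 -0.2 0 0;-1 -0.2 0 0;-1 -0.2 0 0;-1 -0.2 0 0;-1 -0.2 0 0")

```text
t: 29.0
tool_pos: [0.582, 0.1361, 0.2606]
tool_rot: [0.886, -0.464, 0.0, -0.0]
ft_force: [1.2, 0.4, 0.0]
finger_gap: 0.0856
grip_force: 0.0
```

carry_out(steps="-1 -0.2 0 0;-0.4 -0.2 0 0;0 0 0 0")

```text
t: 29.3
tool_pos: [0.5729, 0.1639, 0.2605]
tool_rot: [0.886, -0.463, 0.0, -0.0]
ft_force: [-0.8, -0.1, -0.5]
finger_gap: 0.0855
grip_force: 0.0
```

Run:
```python
from h import *
plan((.535,.251,.25,np.pi+.61),(.535,.251,.063,np.pi+.61))
wrist("pics/w4.png")
```

```text
now t 29.3 [0.5729 0.1639 0.2605] psi 3.7495 gap 0.08551282390047019 q1,q6 [0.6064 0.0015]
spin -0.02 dx dy dz [-4.66 -0.94  0.53]
spin 0.0 dx dy dz [0.   0.   9.35]
```

View pics/w4.png

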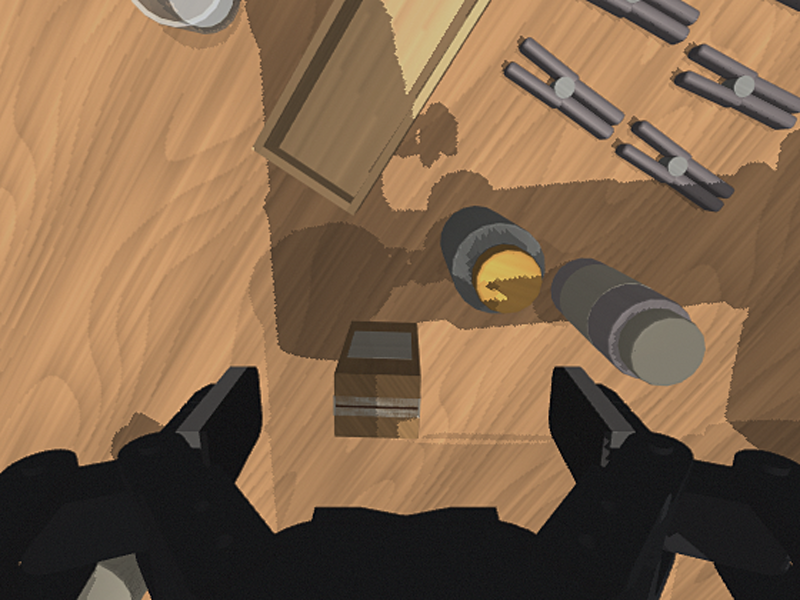

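Run:
```python
from h import *
s=pickle.load(open("pics/w4.png.pkl","rb"))
c=[atz(s,x*.7,y*.7,.108)[:2] for x,y in ((334,375),(420,375),(420,438),(334,438))]; m=np.mean(c,0);print(c,m,np.linalg.norm(c[1]-c[0]),np.linalg.norm(c[2]-c[1]))
print("flask",atz(s,508*.7,280*.7,.143),"can",atz(s,668*.7,350*.7,.145))
print("pegs",[atz(s,x*.7,y*.7,.018)[:2] for x,y in ((676,166),(565,87),(744,87))])
plan((m[0],m[1],.25,np.pi+.61),(m[0],m[1],.063,np.pi+.61))
```

```text
[array([0.5708, 0.2502]), array([0.524 , 0.2178]), array([0.4966, 0.2564]), array([0.5454, 0.2902])] [0.5342 0.2537] 0.05701763069055902 0.04735887192614851
flask [0.5275 0.1303 0.143 ] can [0.4276 0.1106 0.145 ]
pegs [array([ 0.4364, -0.0044]), array([0.5429, 0.0008]), array([ 0.4343, -0.0745])]
now t 29.35 [0.573  0.1632 0.2604] psi 3.7493 gap 0.08558005274429693 q1,q6 [0.6053 0.0024]
spin -0.02 dx dy dz [-4.82 -1.    0.52]
spin 0.0 dx dy dz [0.   0.   9.35]
```

carry_out(steps="-1 -0.2 0 0;-1 -0.2 0 0;-1 -0.2 0 0;-1 -0.2 0 0;-0.8 -0.2 0 0;0 0 1 0;0 0 1 0;0 0 1 0;0 0 1 0;0 0 1 0")

```text
t: 30.35
tool_pos: [0.5349, 0.2528, 0.1595]
tool_rot: [0.886, -0.464, 0.0, 0.0]
ft_force: [1.2, -0.2, -0.9]
finger_gap: 0.0855
grip_force: 0.0
```

carry_out(steps="0 0 1 0;0 0 1 0;0 0 1 0;0 0 1 0;0 0 0.5 0;0 0 0.35 0;0 0 0 0")

```text
t: 31.05
tool_pos: [0.5345, 0.2529, 0.0628]
tool_rot: [0.886, -0.463, -0.0, 0.001]
ft_force: [0.3, -0.0, 0.3]
finger_gap: 0.0854
grip_force: 0.0
```

carry_out(steps="0 0 0 0;0 0 0 0;0 0 0 0;0 0 0 0;0 0 0 0;0 0 0 0", gripper=-1)

```text
t: 31.65
tool_pos: [0.535, 0.2535, 0.0644]
tool_rot: [0.886, -0.463, 0.0, -0.001]
ft_force: [-0.4, -1.5, 6.4]
finger_gap: 0.0578
grip_force: 43.1
```

carry_out(steps="0 0 -0.5 0;0 0 -1 0;0 0 -1 0;0 0 -1 0;0 0 -1 0;0 0 -1 0;0 0 -1 0;0 0 -1 0;0 0 -1 0;0 0 -1 0")

```text
t: 32.65
tool_pos: [0.5339, 0.253, 0.2542]
tool_rot: [0.886, -0.463, -0.0, 0.0]
ft_force: [-0.1, 0.2, -3.0]
finger_gap: 0.0579
grip_force: 43.5
```

carry_out(steps="0 0 0 1;0 0 0 1;0 0 0 1;0 0 0 1;0 0 0 1;0 0 0 0.9;0 0 0 0")

```text
t: 33.35
tool_pos: [0.534, 0.2531, 0.2533]
tool_rot: [0.713, -0.701, -0.0, 0.0]
ft_force: [-0.7, -0.1, -2.8]
finger_gap: 0.0579
grip_force: 43.5
```

Run:
```python
from h import *
ps=np.pi+.018
plan((.6625,.016,.25,ps),(.6625,.016,.08,ps))
```

```text
now t 33.35 [0.534  0.2531 0.2533] psi 3.1582 gap 0.057858452838813995 q1,q6 [ 0.7727 -0.7559]
spin -0.01 dx dy dz [11.97 -6.21  0.16]
spin 0.0 dx dy dz [0.  0.  8.5]
```

carry_out(steps="1 -0.65 0 0;1 -0.65 0 0;1 -0.65 0 0;1 -0.65 0 0;1 -0.65 0 0;1 -0.65 0 0;1 -0.65 0 0;1 -0.65 0 0;1 -0.65 0 0;1 -0.36 0 0")

```text
t: 34.35
tool_pos: [0.6627, 0.0546, 0.2529]
tool_rot: [0.714, -0.7, -0.0, 0.0]
ft_force: [0.3, 0.5, -3.0]
finger_gap: 0.0578
grip_force: 43.7
```

carry_out(steps="1 0 0 0;0.97 0 0 0;0 0 0 0;0 0 1 0;0 0 1 0;0 0 1 0;0 0 1 0;0 0 1 0;0 0 1 0;0 0 0.7 0")

```text
t: 35.35
tool_pos: [0.6622, 0.0162, 0.1181]
tool_rot: [0.714, -0.7, -0.0, 0.0]
ft_force: [0.1, -0.7, -2.1]
finger_gap: 0.0578
grip_force: 43.8
```

carry_out(steps="0 0 0.6 0;0 0 0.6 0;0 0 0.3 0;0 0 0 0")

```text
t: 35.75
tool_pos: [0.6626, 0.016, 0.0885]
tool_rot: [0.713, -0.701, -0.0, 0.001]
ft_force: [0.6, 0.6, -3.1]
finger_gap: 0.0583
grip_force: 43.8
```

Run:
```python
from h import *
ps=np.pi+.018
plan((.6625,.006,.0715,ps)); print(ctrl.get_state()["ft_force"])
```

```text
now t 35.75 [0.6626 0.016  0.0885] psi 3.1596 gap 0.058261181702869994 q1,q6 [ 0.3177 -0.2996]
spin 0.0 dx dy dz [0.5  0.01 0.85]
[ 0.5698  0.6001 -3.1293]
```

carry_out(steps="0 0 0.3 0;0 0 0.3 0;0 0 0.25 0;0.1 0 0 0;0.1 0 0 0;0.1 0 0 0;0.1 0 0 0;0 0 0 0")

```text
t: 36.55
tool_pos: [0.6633, 0.0078, 0.0725]
tool_rot: [0.713, -0.701, 0.0, -0.0]
ft_force: [-0.0, 1.1, -2.4]
finger_gap: 0.0577
grip_force: 43.8
```

carry_out(steps="0.05 0 0.05 0;0.1 0 0 0;0 0 0 0")

```text
t: 36.85
tool_pos: [0.6632, 0.0049, 0.0713]
tool_rot: [0.713, -0.701, -0.0, 0.0]
ft_force: [-0.5, -0.7, -3.3]
finger_gap: 0.058
grip_force: 43.8
```

carry_out(steps="0.1 0 0.1 0;0.05 0 0.05 0;0 0 0 0;0 0 0 0")

```text
t: 37.25
tool_pos: [0.6639, 0.0039, 0.0704]
tool_rot: [0.714, -0.7, 0.0, -0.001]
ft_force: [-5.8, 9.5, 11.1]
finger_gap: 0.0577
grip_force: 45.2
```

carry_out(steps="0 0 0 0;0 0 0 0;0 0 0 0;0 0 0 0;0 0 -0.5 0;0 0 -1 0;0 0 -1 0;0 0 -1 0;0 0 -1 0;0 0 -1 0", gripper=1)

```text
t: 38.25
tool_pos: [0.6633, 0.0019, 0.1799]
tool_rot: [0.713, -0.701, 0.0, -0.0]
ft_force: [-0.4, 0.0, 0.2]
finger_gap: 0.0854
grip_force: 0.0
```

carry_out(steps="0 0 -1 0;0 0 -1 0;0 0 -1 0;-1 1 -0.5 0;-1 1 0 0;-1 1 0 0;-1 1 0 0;-1 1 0 0;-0.9 0.9 0 0;0 0 0 0")

```text
t: 39.25
tool_pos: [0.5417, 0.1193, 0.2496]
tool_rot: [0.714, -0.7, 0.0, -0.001]
ft_force: [0.5, -0.2, -0.2]
finger_gap: 0.0854
grip_force: 0.0
```

Run:
```python
from h import *
ps=np.pi+.018
plan((.5265,.130,.25,ps),(.5265,.130,.077,ps))
```

```text
now t 39.25 [0.5417 0.1193 0.2496] psi 3.1616 gap 0.08536094522559717 q1,q6 [ 0.5697 -0.5496]
spin 0.02 dx dy dz [-0.55  0.75 -0.02]
spin 0.0 dx dy dz [0.   0.   8.65]
```

carry_out(steps="-0.55 0.75 0 0;0 0 1 0;0 0 1 0;0 0 1 0;0 0 1 0;0 0 1 0;0 0 1 0;0 0 1 0;0 0 1 0;0 0 0.6 0")

```text
t: 40.25
tool_pos: [0.528, 0.1281, 0.0753]
tool_rot: [0.713, -0.701, -0.0, 0.001]
ft_force: [0.0, -0.5, -0.6]
finger_gap: 0.0855
grip_force: 0.0
```

carry_out(steps="0 0 0 0;0 0 0 0")

```text
t: 40.45
tool_pos: [0.5285, 0.1287, 0.0769]
tool_rot: [0.713, -0.701, 0.0, -0.0]
ft_force: [0.2, 0.3, -0.4]
finger_gap: 0.0857
grip_force: 0.0
```

carry_out(steps="0 0 0 0;0 0 0 0;0 0 0 0;0 0 0 0;0 0 0 0;0 0 0 0", gripper=-1)

```text
t: 41.05
tool_pos: [0.5282, 0.1289, 0.0774]
tool_rot: [0.714, -0.701, 0.0, -0.001]
ft_force: [-2.6, -0.4, 6.3]
finger_gap: 0.0569
grip_force: 41.6
```

carry_out(steps="0 0 -0.5 0;0 0 -1 0;0 0 -1 0;0 0 -1 0;0 0 -1 0;0 0 -1 0;0 0 -1 0;0 0 -1 0;0 0 -1 0;0 0 -1 0")

```text
t: 42.05
tool_pos: [0.5275, 0.1285, 0.2677]
tool_rot: [0.713, -0.701, -0.0, -0.0]
ft_force: [-0.0, 0.0, -2.9]
finger_gap: 0.0572
grip_force: 43.4
```

Run:
```python
from h import *
ps=np.pi+.018
plan((.6615,.067,.265,ps),(.6615,.067,.1,ps))
```

```text
now t 42.05 [0.5275 0.1285 0.2677] psi 3.1595 gap 0.057230313648496844 q1,q6 [ 0.5998 -0.5818]
spin -0.0 dx dy dz [ 3.2  -6.64  0.14]
spin 0.0 dx dy dz [0.   0.   8.25]
```

carry_out(steps="0.5 -1 0 0;0.5 -1 0 0;0.5 -1 0 0;0.5 -1 0 0;0.5 -1 0 0;0.5 -1 0 0;0.2 -0.64 0 0;0 0 0 0")

```text
t: 42.85
tool_pos: [0.6627, 0.0665, 0.2657]
tool_rot: [0.713, -0.701, -0.0, 0.0]
ft_force: [-0.7, -0.3, -3.2]
finger_gap: 0.057
grip_force: 43.8
```

carry_out(steps="0 0 1 0;0 0 1 0;0 0 1 0;0 0 1 0;0 0 1 0;0 0 1 0;0 0 0.8 0;0 0 0.6 0;0 0 0.6 0;0 0 0.3 0")

```text
t: 43.85
tool_pos: [0.6614, 0.0673, 0.0995]
tool_rot: [0.714, -0.701, -0.0, 0.0]
ft_force: [1.3, -0.4, -2.1]
finger_gap: 0.0571
grip_force: 43.8
```

carry_out(steps="0 0 0.3 0;0 0 0.3 0;0 0 0 0")

```text
t: 44.15
tool_pos: [0.6616, 0.067, 0.0877]
tool_rot: [0.713, -0.701, -0.0, 0.0]
ft_force: [-0.2, 0.2, -2.3]
finger_gap: 0.057
grip_force: 43.8
```

carry_out(steps="0.1 0 0.1 0;0.1 0 0.1 0;0.1 0 0 0;0.1 0 0 0;0 0 0 0;0 0 0 0")

```text
t: 44.75
tool_pos: [0.6621, 0.059, 0.0845]
tool_rot: [0.713, -0.701, 0.0, -0.0]
ft_force: [0.1, 0.2, -2.9]
finger_gap: 0.0567
grip_force: 43.8
```

carry_out(steps="0.1 0 0.05 0;0.1 0 0.05 0;0 0 0 0")

```text
t: 45.05
tool_pos: [0.6627, 0.0558, 0.0835]
tool_rot: [0.714, -0.701, 0.0, -0.001]
ft_force: [-2.1, 4.0, 4.0]
finger_gap: 0.0569
grip_force: 44.6
```

carry_out(steps="0 0 0 0;0 0 0 0;0 0 0 0;0 0 0 0;0 0 -0.5 0;0 0 -1 0;0 0 -1 0;0 0 -1 0;0 0 -1 0;0 0 -1 0", gripper=1)

```text
t: 46.05
tool_pos: [0.6622, 0.055, 0.194]
tool_rot: [0.713, -0.701, 0.0, -0.0]
ft_force: [-0.4, 0.2, 0.1]
finger_gap: 0.0853
grip_force: 0.0
```

carry_out(steps="0 0 -1 0;0 0 -1 0;0 0 -1 0;-0.3 1 0 0;-0.3 1 0 0;-0.3 1 0 0;-0.3 1 0 0;-0.3 1 0 0;-0.3 1 0 0;-0.3 1 0 0")

```text
t: 47.05
tool_pos: [0.5206, 0.0946, 0.2531]
tool_rot: [0.713, -0.701, 0.0, -0.0]
ft_force: [0.6, -0.6, 0.6]
finger_gap: 0.0856
grip_force: 0.0
```

carry_out(steps="-0.3 1 0 0;-0.3 1 0 0;0 1 0 0;0 1 0 0;0 0.8 0 0;0 0 0 0")

```text
t: 47.65
tool_pos: [0.4238, 0.1046, 0.2532]
tool_rot: [0.714, -0.7, -0.0, -0.001]
ft_force: [0.7, -0.4, 0.9]
finger_gap: 0.0854
grip_force: 0.0
```

Run:
```python
from h import *
ps=np.pi+.018
plan((.4255,.1107,.25,ps),(.4255,.1107,.080,ps))
```

```text
now t 47.65 [0.4238 0.1046 0.2532] psi 3.1604 gap 0.08538630417547019 q1,q6 [ 0.6967 -0.6779]
spin 0.01 dx dy dz [-0.3  -0.09  0.16]
spin 0.0 dx dy dz [0.  0.  8.5]
```

carry_out(steps="-0.3 -0.1 0 0;0 0 1 0;0 0 1 0;0 0 1 0;0 0 1 0;0 0 1 0;0 0 1 0;0 0 1 0;0 0 1 0;0 0 0.66 0")

```text
t: 48.65
tool_pos: [0.4275, 0.111, 0.0776]
tool_rot: [0.713, -0.701, -0.0, 0.001]
ft_force: [0.1, 0.2, 0.1]
finger_gap: 0.0856
grip_force: 0.0
```

carry_out(steps="0 0 0 0;0 0 0 0")

```text
t: 48.85
tool_pos: [0.4277, 0.1111, 0.0791]
tool_rot: [0.713, -0.701, 0.0, 0.0]
ft_force: [0.4, -0.4, -0.2]
finger_gap: 0.0855
grip_force: 0.0
```

carry_out(steps="0 0 0 0;0 0 0 0;0 0 0 0;0 0 0 0;0 0 0 0;0 0 0 0", gripper=-1)

```text
t: 49.45
tool_pos: [0.4275, 0.1112, 0.0799]
tool_rot: [0.714, -0.701, 0.0, -0.001]
ft_force: [-1.4, -0.3, 6.1]
finger_gap: 0.0533
grip_force: 37.4
```

carry_out(steps="0 0 -0.5 0;0 0 -1 0;0 0 -1 0;0 0 -1 0;0 0 -1 0;0 0 -1 0;0 0 -1 0;0 0 -1 0;0 0 -1 0;0 0 -1 0")

```text
t: 50.45
tool_pos: [0.4264, 0.1106, 0.2702]
tool_rot: [0.713, -0.701, -0.0, 0.0]
ft_force: [-0.2, -0.4, -2.8]
finger_gap: 0.0531
grip_force: 37.9
```

Run:
```python
from h import *
ps=np.pi+.018
plan((.6605,.123,.27,ps),(.6605,.123,.1,ps))
```

```text
now t 50.45 [0.4264 0.1106 0.2702] psi 3.1594 gap 0.053136199469635395 q1,q6 [ 0.7037 -0.6857]
spin -0.0 dx dy dz [ -0.41 -11.71   0.01]
spin 0.0 dx dy dz [0.  0.  8.5]
```

carry_out(steps="-0.1 -1 0 0;-0.1 -1 0 0;-0.1 -1 0 0;-0.1 -1 0 0;0 -1 0 0;0 -1 0 0;0 -1 0 0;0 -1 0 0;0 -1 0 0;0 -1 0 0")

```text
t: 51.45
tool_pos: [0.6271, 0.1223, 0.2691]
tool_rot: [0.713, -0.701, -0.0, 0.0]
ft_force: [0.1, 1.7, -1.8]
finger_gap: 0.0532
grip_force: 38.0
```

carry_out(steps="0 -1 0 0;0 -0.7 0 0;0 0 0 0;0 0 0 0;0 0 1 0;0 0 1 0;0 0 1 0;0 0 0.5 0")

```text
t: 52.25
tool_pos: [0.6592, 0.1229, 0.1977]
tool_rot: [0.713, -0.701, -0.001, 0.001]
ft_force: [0.0, 0.3, -2.3]
finger_gap: 0.0531
grip_force: 38.3
```

Run:
```python
from h import *
ps=np.pi+.018
plan((.6605,.123,.1,ps))
s=wrist("pics/w5.png")
```

```text
now t 52.25 [0.6592 0.1229 0.1977] psi 3.1596 gap 0.053141420538543906 q1,q6 [ 0.4739 -0.4556]
spin 0.0 dx dy dz [-0.01 -0.07  4.88]
```

View pics/w5.png

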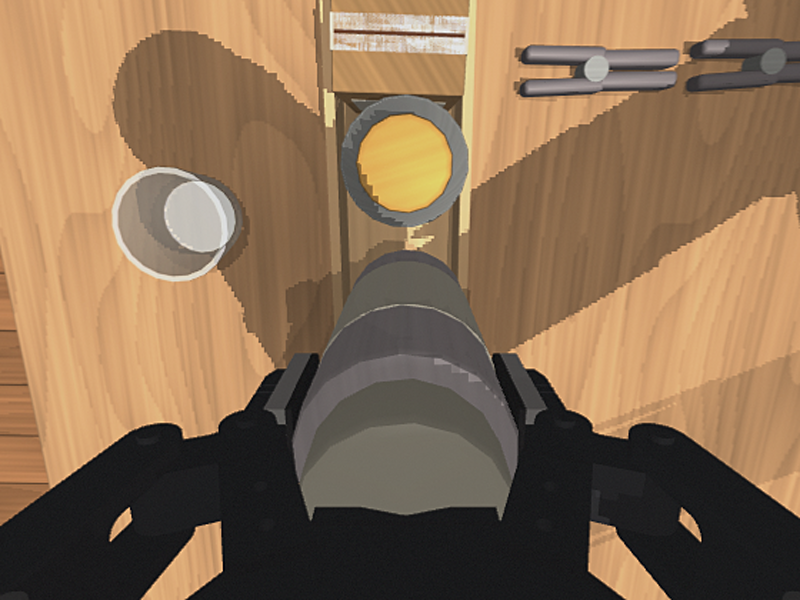

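Flask stands upright in the crate at (404,160), right against the carton. The can hangs over the free end, with a gap visible to the flask.

carry_out(steps="0 -0.05 0.8 0;0 0 0.8 0;0 0 0.6 0;0 0 0.6 0;0 0 0.5 0;0 0 0.4 0;0 0 0 0")

```text
t: 53.0
tool_pos: [0.6613, 0.1229, 0.1238]
tool_rot: [0.713, -0.701, -0.0, 0.001]
ft_force: [-0.8, 0.4, -1.4]
finger_gap: 0.0535
grip_force: 38.3
```

carry_out(steps="0 0 0.4 0;0 0 0.4 0;0 0 0.4 0;0 0 0.4 0;0 0 0.1 0;0 0 0 0")

```text
t: 53.6
tool_pos: [0.6617, 0.1229, 0.0905]
tool_rot: [0.713, -0.701, -0.0, 0.0]
ft_force: [0.1, 0.3, -2.1]
finger_gap: 0.0533
grip_force: 38.3
```

carry_out(steps="0 0 0.1 0;0 0 0.1 0;0 0 0.05 0;0 0 0 0;0 0 0 0")

```text
t: 54.1
tool_pos: [0.6619, 0.1231, 0.0862]
tool_rot: [0.713, -0.701, 0.0, -0.0]
ft_force: [-0.7, -0.5, -2.2]
finger_gap: 0.0535
grip_force: 38.2
```

carry_out(steps="0 0 0.05 0;0 0 0 0")

```text
t: 54.3
tool_pos: [0.6621, 0.1231, 0.086]
tool_rot: [0.714, -0.701, 0.0, -0.0]
ft_force: [-1.9, 0.9, 5.2]
finger_gap: 0.0533
grip_force: 39.1
```

carry_out(steps="0 0 0 0;0 0 0 0;0 0 0 0;0 0 0 0;0 0 -0.5 0;0 0 -1 0;0 0 -1 0;0 0 -1 0;0 0 -1 0;0 0 -1 0", gripper=1)

```text
t: 55.3
tool_pos: [0.662, 0.1231, 0.1969]
tool_rot: [0.713, -0.701, 0.0, -0.0]
ft_force: [0.3, 0.5, -0.2]
finger_gap: 0.0854
grip_force: 0.0
```

carry_out(steps="0 0 -1 0;0 0 -1 0;0 0 -1 0;0 1 -1 0;0 1 0 0;0 1 0 0;0 1 0 0;0 1 0 0;0 1 0 0;0 1 0 0")

```text
t: 56.3
tool_pos: [0.5211, 0.1204, 0.276]
tool_rot: [0.713, -0.701, 0.0, -0.0]
ft_force: [-0.2, 0.9, 1.1]
finger_gap: 0.0853
grip_force: 0.0
```

carry_out(steps="0 0 0 1;0 0 0 1;0 0 0 1;0 0 0 1;0 0 0 1;0 0 0 1;0 0 0 1;0 0 0 1;0 0 0 1;0 0 0 1")

```text
t: 57.3
tool_pos: [0.5219, 0.1205, 0.276]
tool_rot: [-0.288, 0.958, 0.0, 0.0]
ft_force: [-0.6, -0.2, 0.0]
finger_gap: 0.0854
grip_force: 0.0
```

carry_out(steps="0 0 0 1;0 0 0 1;0 0 0 1;0 0 0 1;0 0 0 1;0 0 0 0.9;0 0 0 0", gripper=0)

```text
t: 58.0
tool_pos: [0.522, 0.1205, 0.2759]
tool_rot: [0.001, 1.0, 0.0, 0.0]
ft_force: [0.6, -0.2, -0.2]
finger_gap: 0.0425
grip_force: 0.0
```

Run:
```python
from h import *
plan((.5395,-.05,.28,np.pi/2))
save("top","pics/top2.png"); save("side","pics/side2.png")
def crop(src,c0,c1,r0,r1,k,fn):
    a=cv2.imread(src)[r0:r1,c0:c1]
    a=cv2.resize(cv2.convertScaleAbs(a,alpha=1.6,beta=10),None,fx=k,fy=k,interpolation=cv2.INTER_CUBIC)
    return a
a=crop("pics/top2.png",205,465,140,290,3,""); b=crop("pics/side2.png",190,370,100,300,3,"")
b=cv2.resize(b,None,fx=.7,fy=.7)
cv2.imwrite("pics/m2.png",a); cv2.imwrite("pics/m2b.png",b); print(a.shape,b.shape)
```

```text
now t 58.0 [0.522  0.1205 0.2759] psi 1.5683 gap 0.042463627590500555 q1,q6 [ 0.5932 -2.1665]
spin -0.02 dx dy dz [-0.88 -8.53 -0.2 ]
(450, 780, 3) (420, 378, 3)
```

View pics/m2.png

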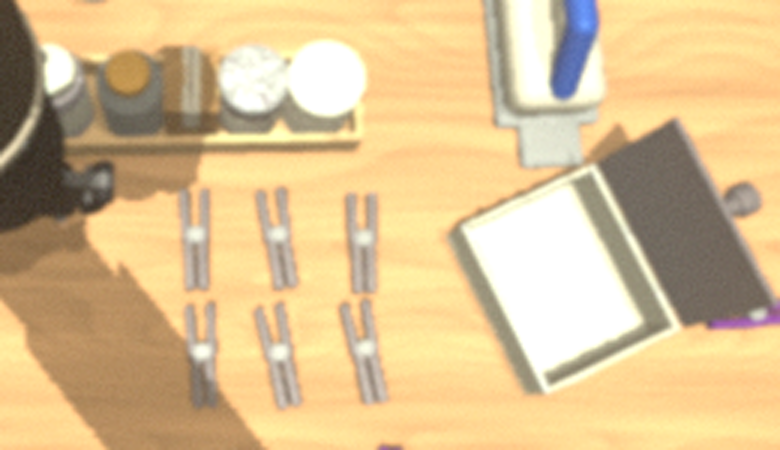

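All five supplies are upright in the crate and all six pegs are undisturbed. Next are the pegs, starting with the top-right grey one. No look-alike lies in this row; the purple and red ones are elsewhere.

carry_out(steps="0 -1 0 0;0 -1 0 0;0 -1 0 0;0 -1 0 0;0 -1 0 0;0 -1 0 0;0 -1 0 0;0 -1 0 0;0 -1 0 0;0 -1 0 0")

```text
t: 59.1
tool_pos: [0.5216, -0.0802, 0.2755]
tool_rot: [-0.001, 1.0, 0.0, 0.0]
ft_force: [0.3, 0.7, 0.4]
finger_gap: 0.0426
grip_force: 0.0
```

carry_out(steps="-0.9 -1 1 0;0 -1 1 0;0 -1 1 0;0 -0.8 1 0;0 0 1 0;0 0 1 0;0 0 0 0")

```text
t: 59.8
tool_pos: [0.5378, -0.1555, 0.1527]
tool_rot: [0.0, 1.0, 0.0, -0.002]
ft_force: [-1.0, 0.5, -0.0]
finger_gap: 0.043
grip_force: 0.0
```

Run:
```python
from h import *
plan((.540,-.155,.09,np.pi/2+.007),(.540,-.155,.005,np.pi/2+.007))
wrist("pics/w6.png")
```

```text
now t 59.8 [ 0.5378 -0.1555  0.1527] psi 1.5707 gap 0.042954854011258294 q1,q6 [ 0.0677 -1.6381]
spin -0.07 dx dy dz [-0.11  0.03  3.13]
spin 0.0 dx dy dz [0.   0.   4.25]
```

View pics/w6.png

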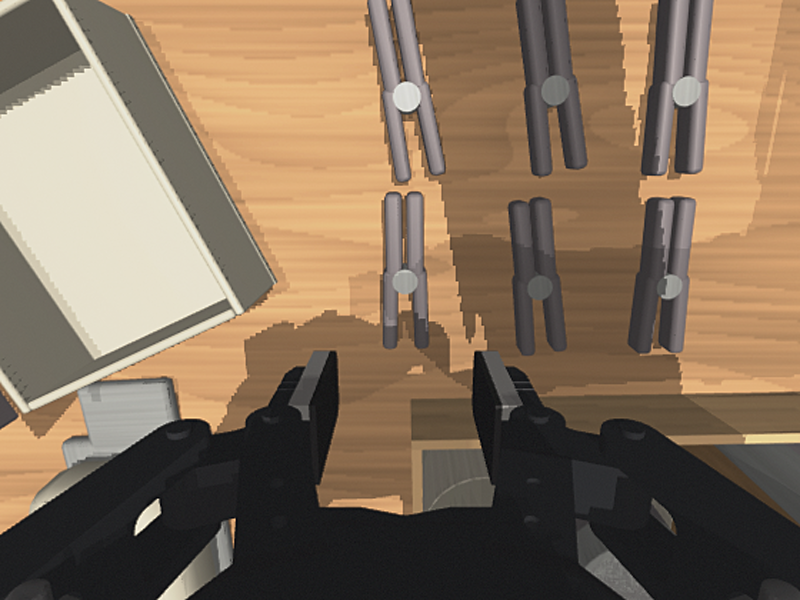

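Run:
```python
from h import *
s=pickle.load(open("pics/w6.png.pkl","rb"))
f=lambda x,y,z:atz(s,x*.7,y*.7,z)[:2]
print("pivots",[f(x,y,.018) for x,y in ((405,282),(540,287),(669,286),(406,97),(555,90),(686,91))])
for a,b in (((404,192),(406,346)),((527,198),(543,353)),((670,198),(658,350))): A,B=f(*a,.012),f(*b,.012); d=B-A; print((A+B)/2,np.arctan2(d[1],d[0]))
print("box corner",f(272,283,.065),f(65,0,.065),"corner bottomleft",f(22,412,.065))
plan((.540,-.155,.06,np.pi/2),(.540,-.155,.005,np.pi/2))
```

```text
pivots [array([ 0.5411, -0.1549]), array([ 0.5442, -0.0751]), array([0.5437, 0.0011]), array([ 0.4391, -0.1543]), array([ 0.4358, -0.0749]), array([ 0.4363, -0.0051])]
[ 0.5366 -0.1549] 0.011560922461134781
[ 0.5407 -0.0766] 0.1679902750060628
[0.5398 0.0005] 0.06184262701626796
box corner [ 0.5297 -0.2201] [ 0.4061 -0.2986] corner bottomleft [ 0.5997 -0.357 ]
now t 59.85 [ 0.5389 -0.1556  0.1544] psi 1.5711 gap 0.042528641217497755 q1,q6 [ 0.0679 -1.6385]
spin 0.0 dx dy dz [-0.06  0.03  4.72]
spin 0.0 dx dy dz [0.   0.   2.75]
```

carry_out(steps="0 0 1 0;0 0 1 0;0 0 1 0;0 0 1 0;0 0 1 0;0 0 1 0;0 0 0.7 0;0 0 0.5 0;0 0 0.27 0;0 0 0 0")

```text
t: 60.85
tool_pos: [0.5399, -0.1554, 0.0058]
tool_rot: [0.0, 1.0, -0.0, 0.0]
ft_force: [1.2, -0.4, -0.1]
finger_gap: 0.0428
grip_force: 0.0
```

carry_out(steps="0 0 0 0;0 0 0 0;0 0 0 0;0 0 0 0", gripper=-1, grip_force=30)

```text
t: 61.25
tool_pos: [0.5403, -0.1554, 0.0066]
tool_rot: [0.0, 1.0, -0.0, 0.001]
ft_force: [-0.4, 1.4, 6.7]
finger_gap: 0.0275
grip_force: 30.8
```

carry_out(steps="0 0 -0.5 0;0 0 -1 0;0 0 -1 0;0 0 -1 0;0 0 -1 0;0 0 -1 -1;0 0 -1 -1;0 0 -1 -1;0 0 0 -1;0 0 0 -0.4")

```text
t: 62.25
tool_pos: [0.5397, -0.1554, 0.1572]
tool_rot: [-0.219, 0.976, -0.0, 0.001]
ft_force: [0.3, -0.7, 0.4]
finger_gap: 0.0274
grip_force: 30.0
```

Run:
```python
from h import *
C=np.array([.4984,-.3285]);u=np.array([.423,-.906])
for o in (-.024,.005): print(C+o*u)
A=C-.024*u
plan((*A,.16,2.008),(*A,.035,2.008))
```

```text
[ 0.4882 -0.3068]
[ 0.5005 -0.333 ]
now t 62.25 [ 0.5397 -0.1554  0.1572] psi 2.0132 gap 0.027410695840991737 q1,q6 [ 0.068  -1.1963]
spin 0.05 dx dy dz [ 5.53 -5.77 -0.14]
spin 0.0 dx dy dz [0.   0.   6.25]
```

carry_out(steps="0.92 -0.96 0 0;0.92 -0.96 0 0;0.92 -0.96 0 0;0.92 -0.96 0 0;0.92 -0.96 0 0;0.92 -0.96 0 0;0 0 1 0;0 0 1 0;0 0 1 0;0 0 1 0")

```text
t: 63.25
tool_pos: [0.4883, -0.3068, 0.0756]
tool_rot: [-0.217, 0.976, -0.0, 0.0]
ft_force: [-0.2, 0.4, -0.8]
finger_gap: 0.0272
grip_force: 30.0
```

carry_out(steps="0 0 0.8 0;0 0 0.8 0;0 0 0.4 0;0 0 0 0")

```text
t: 63.65
tool_pos: [0.4878, -0.3064, 0.035]
tool_rot: [-0.218, 0.976, 0.0, -0.001]
ft_force: [-0.5, -0.3, -0.3]
finger_gap: 0.027
grip_force: 30.0
```

Run:
```python
from h import *
plan((.4882,-.3068,.035,2.008)); print(ctrl.get_state()["ft_force"])
```

```text
now t 63.65 [ 0.4878 -0.3064  0.035 ] psi 2.0094 gap 0.026962147035713476 q1,q6 [-0.2215 -0.9105]
spin 0.01 dx dy dz [-0.01 -0.02 -0.  ]
[-0.4646 -0.3327 -0.2771]
```

carry_out(steps="0 0 0 0;0 0 0 0;0 0 0 0;0 0 -1 0;0 0 -1 0;0 0 -1 0;0 0 -1 0;0 0 -1 0;0 0 -1 0.7;0 0 0 1", gripper=-0.05)

```text
t: 64.65
tool_pos: [0.4903, -0.3073, 0.1595]
tool_rot: [-0.133, 0.991, -0.001, 0.003]
ft_force: [-0.1, 0.7, -0.7]
finger_gap: 0.0402
grip_force: 0.0
```

carry_out(steps="0 0 0 1;0 0 0 0", gripper=0)

```text
t: 64.85
tool_pos: [0.4887, -0.3066, 0.1565]
tool_rot: [-0.084, 0.997, -0.0, 0.001]
ft_force: [0.4, -0.4, -0.3]
finger_gap: 0.0424
grip_force: 0.0
```

Run:
```python
from h import *
plan((.5420,-.0758,.16,1.736),(.5420,-.0758,.005,1.736))
a=cv2.imread("pics/top2.png").astype(int); s=save("top","pics/top3.png"); b=cv2.imread("pics/top3.png").astype(int)
# peg check: knob/grey segmentation centroids (low saturation) in peg area
for im in (a,b):
    h=cv2.cvtColor(im.astype(np.uint8),cv2.COLOR_BGR2HSV); m=((h[...,1]<70)).astype(np.uint8); m[:,:255]=0;m[:195]=0;m[:,345:]=0;m[285:]=0
    m=cv2.morphologyEx(m,cv2.MORPH_CLOSE,np.ones((5,5)))
    n,l,st,c=cv2.connectedComponentsWithStats(m); print([(tuple(np.round(c[i],1)),st[i,4],atz(s,*c[i],.014)[:2].round(4)) for i in range(1,n) if st[i,4]>60])
```

```text
now t 64.85 [ 0.4887 -0.3066  0.1565] psi 1.7381 gap 0.0424067285672977 q1,q6 [-0.2215 -1.1819]
spin 0.02 dx dy dz [-4.53 10.95 -0.18]
spin 0.0 dx dy dz [0.   0.   7.75]
[((np.float64(269.6), np.float64(218.8)), np.int32(245), array([0.5413, 0.0014])), ((np.float64(297.3), np.float64(219.4)), np.int32(239), array([ 0.5398, -0.0759])), ((np.float64(325.9), np.float64(240.3)), np.int32(508), array([ 0.4814, -0.1547])), ((np.float64(272.0), np.float64(257.9)), np.int32(248), array([ 0.433 , -0.0054])), ((np.float64(297.6), np.float64(258.0)), np.int32(269), array([ 0.4327, -0.0755]))]
[((np.float64(297.3), np.float64(219.3)), np.int32(240), array([ 0.54 , -0.076])), ((np.float64(269.7), np.float64(219.1)), np.int32(240), array([0.5407, 0.0011])), ((np.float64(299.2), np.float64(261.1)), np.int32(370), array([ 0.4243, -0.0798])), ((np.float64(272.0), np.float64(257.9)), np.int32(231), array([ 0.433 , -0.0053]))]
```

carry_out(steps="-0.4 1 0 0;-0.4 1 0 0;-0.4 1 0 0;-0.4 1 0 0;-0.4 1 0 0;-0.4 1 0 0;-0.4 1 0 0;-0.4 1 0 0;-0.4 1 0 0;-0.4 1 0 0")

```text
t: 65.9
tool_pos: [0.5339, -0.0952, 0.1558]
tool_rot: [-0.086, 0.996, -0.0, 0.0]
ft_force: [0.4, -0.3, -0.5]
finger_gap: 0.0429
grip_force: 0.0
```

carry_out(steps="-0.5 0.95 0 0;0 0 0 0;0 0 1 0;0 0 1 0;0 0 1 0;0 0 1 0;0 0 1 0")

```text
t: 66.6
tool_pos: [0.5404, -0.0761, 0.0551]
tool_rot: [-0.086, 0.996, -0.0, 0.0]
ft_force: [-0.7, -0.0, -0.1]
finger_gap: 0.0426
grip_force: 0.0
```

Run:
```python
from h import *
plan((.5420,-.0758,.005,1.736))
```

```text
now t 66.6 [ 0.5404 -0.0761  0.0551] psi 1.742 gap 0.04259406701298737 q1,q6 [ 0.2193 -1.6189]
spin 0.06 dx dy dz [-0.08  0.    2.5 ]
```

carry_out(steps="0 0 0.8 0;0 0 0.8 0;0 0 0.6 0;0 0 0.3 0;0 0 0 0")

```text
t: 67.1
tool_pos: [0.54, -0.0759, 0.005]
tool_rot: [-0.085, 0.996, -0.0, -0.001]
ft_force: [0.3, -0.1, 0.6]
finger_gap: 0.0422
grip_force: 0.0
```

carry_out(steps="0 0 0 0;0 0 0 0;0 0 0 0;0 0 0 0", gripper=-1)

```text
t: 67.5
tool_pos: [0.5409, -0.0755, 0.0063]
tool_rot: [-0.084, 0.996, 0.0, 0.001]
ft_force: [-1.2, 0.1, 3.7]
finger_gap: 0.0273
grip_force: 30.3
```

carry_out(steps="0 0 -0.5 0;0 0 -1 0;0 0 -1 0;0 0 -1 0;0 0 -1 0;0 0 -1 0;0 0 -1 -1;0 0 -1 -1;0 0 0 -0.7;0 0 0 0")

```text
t: 68.5
tool_pos: [0.5407, -0.0755, 0.157]
tool_rot: [-0.218, 0.976, 0.0, 0.001]
ft_force: [0.1, 0.7, -1.4]
finger_gap: 0.0275
grip_force: 29.9
```

carry_out(steps="0.7 -1 0 0;0.7 -1 0 0;0.7 -1 0 0;0.7 -1 0 0;0.7 -1 0 0;0.7 -1 0 0;0.7 -1 0 0;0.7 -1 0 0;0.7 -1 0 0;0.7 -1 0 0")

```text
t: 69.5
tool_pos: [0.498, -0.317, 0.1554]
tool_rot: [-0.216, 0.976, 0.0, -0.0]
ft_force: [0.2, -0.3, -1.3]
finger_gap: 0.027
grip_force: 29.9
```

Run:
```python
from h import *
plan((.5005,-.333,.16,2.008),(.5005,-.333,.045,2.008))
```

```text
now t 69.5 [ 0.498  -0.317   0.1554] psi 2.0071 gap 0.027007822776864632 q1,q6 [-0.236  -0.8985]
spin -0.01 dx dy dz [ 0.23 -0.78 -0.23]
spin 0.0 dx dy dz [0.   0.   5.75]
```

carry_out(steps="0.23 -0.78 0 0;0 0 1 0;0 0 1 0;0 0 1 0;0 0 0.8 0;0 0 0.8 0;0 0 0.7 0;0 0 0.2 0;0 0 0 0")

```text
t: 70.4
tool_pos: [0.501, -0.3321, 0.0451]
tool_rot: [-0.217, 0.976, 0.0, -0.001]
ft_force: [-0.2, -0.2, -0.4]
finger_gap: 0.0275
grip_force: 29.9
```

carry_out(steps="0 0 0 0;0 0 0 0;0 0 0 0;0 0 -1 0;0 0 -1 0;0 0 -1 0;0 0 -1 0;0 0 -1 0;0 0 -0.6 1;0 0 0 1", gripper=-0.05)

```text
t: 71.4
tool_pos: [0.5024, -0.3328, 0.1606]
tool_rot: [-0.117, 0.993, -0.001, 0.002]
ft_force: [0.8, -0.8, -0.2]
finger_gap: 0.0406
grip_force: 0.0
```

carry_out(steps="0 0 0 1;0 0 0 1;0 0 0 0.1;-0.15 1 0 0;-0.15 1 0 0;-0.15 1 0 0;-0.15 1 0 0;-0.15 1 0 0;-0.15 1 0 0;-0.15 1 0 0", gripper=0)

```text
t: 72.4
tool_pos: [0.5183, -0.1909, 0.158]
tool_rot: [-0.016, 1.0, -0.0, 0.0]
ft_force: [-0.2, -0.7, 0.7]
finger_gap: 0.0429
grip_force: 0.0
```

carry_out(steps="-0.15 1 0 0;-0.15 1 0 0;-0.15 1 0 0;-0.15 1 0 0;-0.15 1 0 0;-0.15 1 0 0;-0.15 1 0 0;-0.15 1 0 0;-0.15 1 0 0;0 0 0 0")

```text
t: 73.4
tool_pos: [0.5405, -0.0093, 0.1581]
tool_rot: [-0.017, 1.0, 0.0, 0.0]
ft_force: [0.2, -0.7, 0.4]
finger_gap: 0.0427
grip_force: 0.0
```

Run:
```python
from h import *
plan((.541,.0008,.16,1.60),(.541,.0008,.005,1.60))
wrist("pics/w7.png")
```

```text
now t 73.4 [ 0.5405 -0.0093  0.1581] psi 1.6041 gap 0.04268077752050589 q1,q6 [ 0.3456 -1.8831]
spin 0.04 dx dy dz [-0.04  0.5  -0.1 ]
spin 0.0 dx dy dz [0.   0.   7.75]
```

View pics/w7.png

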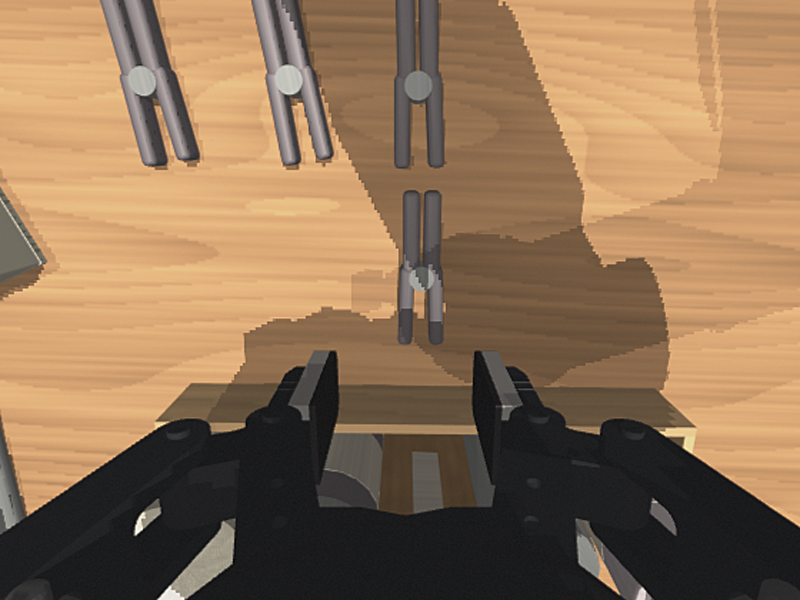

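carry_out(steps="0 0.5 0 0;0 0 1 0;0 0 1 0;0 0 1 0;0 0 1 0;0 0 1 0;0 0 1 0;0 0 0.8 0;0 0 0.6 0;0 0 0.25 0")

```text
t: 74.45
tool_pos: [0.5391, -0.0014, 0.0037]
tool_rot: [-0.014, 1.0, -0.0, -0.001]
ft_force: [-0.0, 0.7, 0.0]
finger_gap: 0.0425
grip_force: 0.0
```

carry_out(steps="0 0 0 0;0 0 0 0;0 0 0 0;0 0 0 0;0 0 0 0", gripper=-1)

```text
t: 74.95
tool_pos: [0.5399, -0.0009, 0.0052]
tool_rot: [-0.014, 1.0, 0.0, 0.0]
ft_force: [0.0, 0.9, 0.4]
finger_gap: 0.0274
grip_force: 31.3
```

carry_out(steps="0 0 -0.5 0;0 0 -1 0;0 0 -1 0;0 0 -1 0;0 0 -1 0;0 0 -1 -1;0 0 -1 -1;0 0 -1 -1;0 0 0 -1;0 0 0 0")

```text
t: 75.95
tool_pos: [0.5399, -0.0009, 0.1562]
tool_rot: [-0.213, 0.977, 0.0, 0.001]
ft_force: [-0.3, 0.2, -1.2]
finger_gap: 0.0276
grip_force: 31.3
```

carry_out(steps="0.7 -1 0 0;0.7 -1 0 0;0.7 -1 0 0;0.7 -1 0 0;0.7 -1 0 0;0.7 -1 0 0;0.7 -1 0 0;0.7 -1 0 0;0.7 -1 0 0;0.7 -1 0 0")

```text
t: 76.95
tool_pos: [0.4948, -0.242, 0.1546]
tool_rot: [-0.211, 0.977, 0.0, -0.0]
ft_force: [0.7, -0.5, 0.8]
finger_gap: 0.0278
grip_force: 31.3
```

Run:
```python
from h import *
plan((.4882,-.3068,.16,2.008),(.4882,-.3068,.05,2.008))
```

```text
now t 76.95 [ 0.4948 -0.242   0.1546] psi 1.9962 gap 0.027849099689610447 q1,q6 [-0.0992 -1.0461]
spin -0.12 dx dy dz [ 1.67 -2.8  -0.27]
spin 0.0 dx dy dz [0.  0.  5.5]
```

carry_out(steps="0.55 -0.93 0 -0.1;0.55 -0.93 0 0;0.55 -0.93 0 0;0 0 1 0;0 0 1 0;0 0 1 0;0 0 1 0;0 0 0.8 0;0 0 0.4 0;0 0 0 0")

```text
t: 77.95
tool_pos: [0.4882, -0.3054, 0.0495]
tool_rot: [-0.217, 0.976, 0.001, -0.001]
ft_force: [-1.3, -0.0, -0.7]
finger_gap: 0.0268
grip_force: 31.3
```

carry_out(steps="0 0 0 0;0 0 0 0;0 0 0 0;0 0 -1 0;0 0 -1 0;0 0 -1 0;0 0 -1 0;0 0 -1 0;0 0 -0.6 1;0 0 0 1", gripper=-0.05)

```text
t: 78.95
tool_pos: [0.4904, -0.3061, 0.1657]
tool_rot: [-0.117, 0.993, -0.001, 0.002]
ft_force: [-0.8, 0.3, -0.1]
finger_gap: 0.0408
grip_force: 0.0
```

carry_out(steps="0 0 0 0.65;0.15 1 0 0;0.15 1 0 0;0.15 1 0 0;0.15 1 0 0;0.15 1 0 0;0.15 1 0 0;0.15 1 0 0;0.15 0.9 0 0;0 0 0 0", gripper=0)

```text
t: 79.95
tool_pos: [0.4377, -0.1529, 0.1635]
tool_rot: [-0.087, 0.996, 0.0, 0.001]
ft_force: [0.6, -0.9, -0.6]
finger_gap: 0.0422
grip_force: 0.0
```

Run:
```python
from h import *
plan((.437,-.1545,.16,1.743),(.437,-.1545,.005,1.743))
s=wrist("pics/w8.png")
# expected pixel of p6 pivot, and where a bright grey knob really is
Rm=cv2.Rodrigues(s["rvec"])[0]
K=np.array([[s["fx"],0,s["cx"]],[0,s["fy"],s["cy"]],[0,0,1.]])
pts=np.array([[.4391,-.1543,.018],[.4358,-.0749,.018],[.4363,-.0051,.018]])
print(cv2.projectPoints(pts,s["rvec"],s["tvec"],K,None)[0].reshape(-1,2))
h=cv2.cvtColor(s["image"],cv2.COLOR_RGB2HSV); m=(h[...,1]<60).astype(np.uint8); m[235:]=0
n,l,st,c=cv2.connectedComponentsWithStats(m)
print([(c[i].round(1),st[i]) for i in range(1,n) if st[i,4]>150])
```

```text
now t 79.95 [ 0.4377 -0.1529  0.1635] psi 1.746 gap 0.04222483510181263 q1,q6 [ 0.0903 -1.4857]
spin 0.03 dx dy dz [ 0.05 -0.07  0.18]
spin 0.0 dx dy dz [0.   0.   7.75]
[[280.9971 190.8486]
 [370.6432 202.4668]
 [446.9    216.1034]]
[(array([293.1,  10.2]), array([284,   0,  20,  26, 357], dtype=int32)), (array([ 74.2, 177.9]), array([    0,   109,   167,   126, 17231], dtype=int32)), (array([280.6, 180.7]), array([ 267,  130,   31,  105, 2351], dtype=int32)), (array([368.4, 187.5]), array([ 350,  142,   35,   93, 2590], dtype=int32)), (array([446.2, 196.3]), array([ 419,  156,   53,   79, 2556], dtype=int32))]
```

carry_out(steps="0 -0.07 1 0;0 0 1 0;0 0 1 0;0 0 1 0;0 0 1 0;0 0 1 0;0 0 0.9 0;0 0 0.6 0;0 0 0.4 0;0 0 0 0")

```text
t: 81.0
tool_pos: [0.4381, -0.1559, 0.0039]
tool_rot: [-0.087, 0.996, -0.0, -0.001]
ft_force: [-0.1, -0.1, 0.6]
finger_gap: 0.0422
grip_force: 0.0
```

carry_out(steps="0 0 0 0;0 0 0 0;0 0 0 0;0 0 0 0;0 0 0 0", gripper=-1)

```text
t: 81.5
tool_pos: [0.4388, -0.1555, 0.0052]
tool_rot: [-0.087, 0.996, -0.0, 0.0]
ft_force: [-0.8, 0.0, 5.7]
finger_gap: 0.0274
grip_force: 30.6
```

carry_out(steps="0 0 -0.5 0;0 0 -1 0;0 0 -1 0;0 0 -1 0;0 0 -1 0;0 0 -1 0;0 0 -1 -1;0 0 -1 -1;0 0 0 -0.6;0 0 0 0")

```text
t: 82.5
tool_pos: [0.4385, -0.1554, 0.1558]
tool_rot: [-0.216, 0.976, -0.0, 0.001]
ft_force: [-1.8, 0.5, -1.3]
finger_gap: 0.0273
grip_force: 29.9
```

Run:
```python
from h import *
plan((.5005,-.333,.16,2.008),(.5005,-.333,.055,2.008))
```

```text
now t 82.5 [ 0.4385 -0.1554  0.1558] psi 2.0054 gap 0.027252221407570734 q1,q6 [ 0.0842 -1.2203]
spin -0.03 dx dy dz [ 0.95 -9.36 -0.21]
spin 0.0 dx dy dz [0.   0.   5.25]
```

carry_out(steps="0.1 -1 0 0;0.1 -1 0 0;0.1 -1 0 0;0.1 -1 0 0;0.1 -1 0 0;0.1 -1 0 0;0.1 -1 0 0;0.1 -1 0 0;0.1 -1 0 0;0.05 -0.36 0 0")

```text
t: 83.5
tool_pos: [0.4997, -0.3346, 0.154]
tool_rot: [-0.214, 0.977, 0.0, -0.001]
ft_force: [0.1, -0.4, -0.6]
finger_gap: 0.0273
grip_force: 29.9
```

carry_out(steps="0 0 0 0;0 0 1 0;0 0 1 0;0 0 1 0;0 0 1 0;0 0 0.8 0;0 0 0.2 0;0 0 0 0")

```text
t: 84.3
tool_pos: [0.4993, -0.3327, 0.0544]
tool_rot: [-0.215, 0.977, 0.0, -0.001]
ft_force: [-0.4, 0.1, 0.2]
finger_gap: 0.0271
grip_force: 29.9
```

carry_out(steps="0 0 0 0;0 0 0 0;0 0 0 0;0 0 -1 0;0 0 -1 0;0 0 -1 0;0 0 -1 0;0 0 -1 0;0 0 -1 0;0 0 -1 0", gripper=-0.05)

```text
t: 85.3
tool_pos: [0.4998, -0.3334, 0.1961]
tool_rot: [-0.215, 0.977, -0.0, 0.0]
ft_force: [-0.2, -0.4, 1.0]
finger_gap: 0.0405
grip_force: 0.0
```

Run:
```python
from h import *
C=np.array([.4984,-.3285]);u=np.array([.423,-.906]);v=np.array([.906,.423])
P=lambda a,b:tuple(C+a*u+b*v)
print(P(.14,-.055))
plan((.5005,-.333,.29,2.008),(*P(.14,-.055),.29,2.008),(*P(.14,-.055),.155,2.008),(*P(-.03,-.055),.155,2.008))
s=wrist("pics/w9.png"); save("top","pics/top4.png")
a=cv2.imread("pics/top4.png")[140:290,205:465]; b=cv2.imread("pics/w9.png")
a=cv2.resize(cv2.convertScaleAbs(a,alpha=1.6,beta=10),(390,225)); b=cv2.resize(b,(400,300))
o=np.zeros((300,800,3),np.uint8); o[:225,:390]=a; o[:,400:]=b; cv2.imwrite("pics/m4.png",o)
```

```text
(np.float64(0.50779), np.float64(-0.478605))
now t 85.3 [ 0.4998 -0.3334  0.1961] psi 2.0044 gap 0.04051734394191527 q1,q6 [-0.2633 -0.8739]
spin -0.04 dx dy dz [-0.04  0.   -4.69]
spin 0.0 dx dy dz [ 2.75 -6.75 -0.  ]
spin 0.0 dx dy dz [0.   0.   6.75]
spin 0.0 dx dy dz [-0.   8.5 -0. ]
```

carry_out(steps="0 0 -1 0;0 0 -1 0;0 0 -1 0;0 0 -1 0;0 0 -1 0;0.4 -1 0 0;0.4 -1 0 0;0.4 -1 0 0;0.4 -1 0 0;0.4 -1 0 0", gripper=-1)

```text
t: 86.4
tool_pos: [0.5055, -0.4416, 0.2944]
tool_rot: [-0.215, 0.977, 0.0, 0.0]
ft_force: [0.4, -0.3, -0.6]
finger_gap: 0.0003
grip_force: 0.0
```

carry_out(steps="0.4 -1 0 0;0.35 -0.75 0 0;0 0 0 0;0 0 1 0;0 0 1 0;0 0 1 0;0 0 1 0;0 0 1 0;0 0 1 0;0 0 1 0")

```text
t: 87.4
tool_pos: [0.5067, -0.4783, 0.1541]
tool_rot: [-0.215, 0.977, -0.0, 0.0]
ft_force: [0.7, 0.2, 0.9]
finger_gap: -0.0003
grip_force: 0.0
```

Run:
```python
from h import *
C=np.array([.4984,-.3285]);u=np.array([.423,-.906]);v=np.array([.906,.423])
P=lambda a,b:tuple(C+a*u+b*v)
p=ctrl.get_state()["tool_pos"]; print("box coords",(p[:2]-C)@u,(p[:2]-C)@v,ctrl.get_state()["ft_force"])
plan((*P(.14,-.055),.155,2.008),(*P(-.03,-.055),.155,2.008))
```

```text
box coords 0.13928782417640376 -0.0558212849585399 [0.6661 0.2104 0.9336]
now t 87.4 [ 0.5067 -0.4783  0.1541] psi 2.0049 gap -0.00026011504955955774 q1,q6 [-0.4779 -0.6588]
spin -0.03 dx dy dz [-0.04 -0.03 -0.04]
spin 0.0 dx dy dz [-0.   8.5 -0. ]
```

Sweeping the lid shut, slowly.

carry_out(steps="0 0.4 0 0;0 0.4 0 0;0 0.4 0 0;0 0.4 0 0;0 0.4 0 0;0 0.4 0 0;0 0.4 0 0;0 0.4 0 0;0 0.4 0 0;0 0.4 0 0")

```text
t: 88.4
tool_pos: [0.4729, -0.4057, 0.1551]
tool_rot: [-0.215, 0.977, -0.0, 0.0]
ft_force: [1.1, -1.3, -1.6]
finger_gap: -0.0003
grip_force: 0.7
```

carry_out(steps="0 0.4 0 0;0 0.4 0 0;0 0.4 0 0;0 0.4 0 0;0 0.4 0 0;0 0.4 0 0;0 0.4 0 0;0 0.4 0 0;0 0.4 0 0;0 0.4 0 0")

```text
t: 89.4
tool_pos: [0.4391, -0.3332, 0.1547]
tool_rot: [-0.215, 0.977, 0.0, -0.0]
ft_force: [1.1, -0.6, -0.1]
finger_gap: -0.0
grip_force: 0.3
```

carry_out(steps="0 0.2 0.3 0;0 0.2 0.3 0;0 0.1 0.4 0;0 0 0.4 0;0 0 0.4 0;0 0 0.4 0;0 0 0.3 0;0 0 0.3 0")

```text
t: 90.2
tool_pos: [0.4351, -0.3248, 0.0979]
tool_rot: [-0.215, 0.977, 0.0, -0.0]
ft_force: [-0.1, -0.3, 0.5]
finger_gap: -0.0003
grip_force: 0.3
```

carry_out(steps="0 0 0.3 0;0 0 0.3 0;0 0 0.3 0;0 0 0.2 0;0 0 0.1 0;0 0 0 0")

```text
t: 90.8
tool_pos: [0.4351, -0.3247, 0.0744]
tool_rot: [-0.215, 0.977, 0.0, -0.0]
ft_force: [-0.5, 0.4, -0.4]
finger_gap: 0.0002
grip_force: 0.0
```

carry_out(steps="0 0 0.1 0;0 0 0.1 0;0 0 0 0")

```text
t: 91.1
tool_pos: [0.4355, -0.3248, 0.0715]
tool_rot: [-0.215, 0.977, -0.0, 0.0]
ft_force: [-2.0, 1.8, 7.1]
finger_gap: -0.0
grip_force: 3.7
```

carry_out(steps="0 0 0.1 0;0 0 0 0;0 0 -1 0;0 0 -1 0;0 0 -1 0;0 0 -1 0;0 0 -1 0;0 0 -1 0;0 0 -1 0;0 0 -1 0")

```text
t: 92.1
tool_pos: [0.4351, -0.3247, 0.2296]
tool_rot: [-0.215, 0.977, -0.0, 0.0]
ft_force: [-0.3, -0.1, -0.2]
finger_gap: -0.0001
grip_force: 0.0
```

carry_out(steps="-1 0 -1 0;-1 0 -1 0;-1 0 0 0;0 0 0 0;0 0 0 0")

```text
t: 92.6
tool_pos: [0.4896, -0.299, 0.2677]
tool_rot: [-0.216, 0.976, 0.0, -0.001]
ft_force: [-0.9, 1.0, -0.3]
finger_gap: -0.0002
grip_force: 0.0
```

Run:
```python
from h import *
st=ctrl.get_state(); print(st["tool_pos"],st["ft_force"])
save("top","pics/top5.png"); save("side","pics/side5.png")
a=cv2.imread("pics/top5.png")[130:340,90:510]; b=cv2.imread("pics/side5.png")[80:390,150:400]
a=cv2.resize(cv2.convertScaleAbs(a,alpha=1.5,beta=10),(480,240),interpolation=cv2.INTER_CUBIC); b=cv2.resize(b,None,fx=1.25,fy=1.25,interpolation=cv2.INTER_CUBIC)
o=np.zeros((600,800,3),np.uint8); o[:240,:480]=a; o[:b.shape[0],485:485+b.shape[1]]=b[:600,:315]; 
c=cv2.imread("pics/top5.png")[190:330,255:485]; c=cv2.resize(cv2.convertScaleAbs(c,alpha=1.5,beta=10),(480,292),interpolation=cv2.INTER_CUBIC); o[250:542,:480]=c
cv2.imwrite("pics/final.png",o)
```

```text
[ 0.4896 -0.299   0.2677] [-0.8591  1.0309 -0.3398]
```

View pics/final.png

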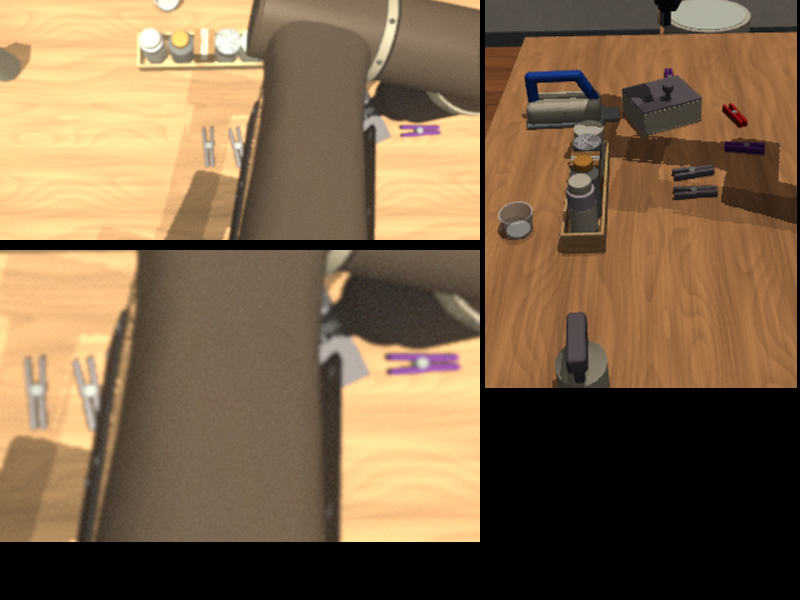

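The side view shows the lid shut at (662,103), two grey pegs on the bench at (693,172) and (695,191), the five supplies upright in the crate, and the iron, cup and sprayer in place. Handing in.

```bash
python3 -c "
from station import ctrl
print(ctrl.hand_in())"
```

```text
the job is handed in; nothing more can be done
None
```

I handed the job in: tub, jar, wide carton, flask and can stand upright in the crate, four pegs are in the peg box with its lid pressed shut, two grey pegs remain on the bench, and the iron, cup and sprayer look unmoved; the hand-in returned no verdict.

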